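# Find the adapter's tube pocket by feel and hold it pocket-up

### The arm

A 6-joint arm with a two-finger parallel gripper is mounted at the origin on a cart in front of the work surface, level with it; the furniture and walls round the work are solid. World frame = base frame: x ahead of the robot, y to its left, z up, the work surface at z = 0. Lengths are in mm, angles in rad, forces in N, time in s.
With the tool pointing down it reaches from about 400 to 925 mm from the base axis. Payload 12.5 kg.
Tool frame: the origin (TCP) lies at the very end of the fingers, on their centre line; the grasp point (between the pads) lies 19 mm behind it; z points along the fingers, y is the line along which they close (so a half turn about z gives the same grasp; the last joint's range is limited). The gripper opens to 95 mm and grips with 3 to 60 N. Pads are 20 mm wide; open, the fingers measure 119 mm over their backs; the gripper's body (75 mm by 180 mm) begins 59 mm behind the grasp point.
Start: joints at [-1.45, 0.491, 1.559, -0, 1.092, -0.106], TCP at [140.56, -609.007, 214.661] pointing down, gripper open.
Joint ranges: [-3.1, 3.1], [-0.84, 2.19], [0.05, 2.79], [-1.13, 4.28], [0.06, 2.93], [-2.69, 2.69]. Speed limits (rad/s): [2.22, 2.22, 2.79, 3.14, 3.14, 3.14].

### API

Orientations are given as [roll, pitch, yaw] about the fixed x, y, z axes, in that order (R = Rz(yaw) Ry(pitch) Rx(roll)).
In Python, from cell import state, imaging, env, spot_in, mark_of gives the robot as it stands. The module is installed in compiled form; this text tells all that it offers.
- The arm moves only by the tool step_arm, never from a script. Its argument "increments" is a list of rows, each an object with "slide": the shift along the tool's x, y, z in m, a list of three; "roll": the turn about the tool's z in rad. A call has 1 to 5 rows; each row is the pose to reach, as a shift and turn from the pose commanded when the call began, along the tool's axes at that moment; what a row does not reach only later rows make up. A row lasts 1/8 s, in which the tool goes at most 62.5 mm and 10.7 degrees, less where a joint would pass 70% of its speed; a pose out of reach is approached as far as the arm can. A call with a gripper value outside its range is refused whole. "fingers" is the opening, from 0 (shut) to 1 (fully open), set as the call begins (left out, the last holds). The fingers move at their own pace and stop on an object; the grip force is fixed at half the most. Time passes only in rows, so rows that repeat a pose let the fingers close. It gives the time, the measured TCP pose, the force, the opening and the grip force at its end, in the units of the state.
- state(): the state, without advancing time (a new reading comes with each control period).
- imaging.read_camera(name): name is "side" or "top"; returns a dict with "color" (400x640x3 uint8, red, green, blue), "z_map" (400x640 float32, mm along the optical axis (not along the pixel's ray), 0 where there is no reading), "intrinsics" (3x3 intrinsics, pixels), "camera_from_world" (4x4, takes a point from world to camera coordinates). Camera axes: x right, y up, looking along -z (the intrinsics and any distortion apply to the point x, -y, -z); pixel columns grow to the right and rows downward; lengths in mm; the calibration is good to about 2 mm. A picture is of the moment at which its call begins.
- env.job_done(): hands the job in; it is judged then, once.
Trained networks look in the newest picture that a camera, given by its name, has taken for a name from the list of things; names that differ only in an ending like _2 or _b are one class to them, and where a whole thing is asked for, a point or a joint stands for the part that bears it (a point fixed in the world has none). Each returns a list of dicts, best first, with "confidence" (0 to 1); they miss things now and then, are a little off and sometimes report something else, mostly with a low value. They report only what shows in the picture. A call takes as long as a camera call. They do not tell look-alikes from the thing itself.
- spot_in(camera, target): "bbox" ([left, top, right, bottom] in pixels, round what is visible of it).
- mark_of(camera, target): "uv" ([column, row] in pixels: a listed point, or the origin of a listed thing).
The state is a dict: "t": time; "joints": joint angles; "qvel": joint speeds; "tau": joint torques, N m; "eef_pos": TCP position; "tcp_rot": TCP orientation; "ft_force": force on the tool from outside, world axes, zero at the start; "moment": the same for the moment, N m; "opening": opening from 0.0 (shut) to 1.0 (fully open); "grip_force": force on a finger pad.
Only numpy, scipy, OpenCV 4.12 (cv2) and the standard library are available. Lean on these libraries where they do the work, as an engineer would, in place of code of your own. Each camera call takes 0.05 s, during which the arm holds its last target. There are 200 camera calls.

### The job

The aluminium tube adapter lying on the foam pad looks the same at both ends, but only one end has the deep blind pocket that takes a tube; the other has just a shallow recess. Stand the adapter on end over the upright check pin and feel how far the pin goes in, then, turning the adapter over if need be, finish while still holding it in the gripper, upright and still with the deep pocket facing up, at least 15 cm above the worktop and clear of everything, ready for a colleague to drop a tube in. Leave the pots, bottles, dish and tape where they are.

Things in the scene. Friction and masses are not known exactly. Their poses are not given: they have to be found in the camera images.
- adapter_center (a point): centre of the loose aluminium tube adapter: a square bar 34 x 34 mm, 70 mm long, 0.16 kg give or take, with three thin blue bands round its middle, lying on the foam pad at the start. x axis along the bar's length; the four sides are alike. Each end face has a round mouth of 16 mm diameter in its centre: at one end it is a blind pocket 28 mm deep, at the other a recess only 6 mm deep. Which end is which is not told here and hardly seen: feel it on the check pin.
- pin_tip (a point): tip of the check pin, 68 mm above the worktop: a fixed upright steel pin of 9 mm diameter with a slightly rounded tip, straight for the upper 50 mm, standing on a collar of 22 mm and a round grey foot of 68 mm diameter, 12 mm high. z axis up. It goes 6 mm into the shallow end of the adapter and 28 mm into the pocket.
- foam_pad: pale foam pad, 85 (x) x 93 (y) mm, 30 mm high, firm and stuck to the worktop; origin at the centre of its underside. The adapter may be laid on it again to be gripped anew.
- pot_red: white sample pot with a red screw lid, 47 mm wide, 57 mm high; loose bystander, origin at the centre of its underside
- pot_yellow: white sample pot with a yellow screw lid, 47 mm wide, 57 mm high; loose bystander, origin at the centre of its underside
- amber_bottle: amber bottle with an orange cap, 47 mm wide, 88 mm high; loose bystander, origin at the centre of its underside
- tape_roll: roll of masking tape lying flat, 78 mm across, 19 mm high; loose bystander, origin at the centre of its underside
- petri_dish: closed red petri dish lying flat, 57 mm across, 14 mm high; loose bystander, origin at the centre of its underside
- dropper_bottle: small amber dropper bottle with a white rubber teat, 25 mm wide, 76 mm high; loose bystander, origin at the centre of its underside
Mind the look-alikes: they are no part of the job. Leave any turquoise look-alike of the part that bears adapter_center alone. Of the things shaped like the part that bears pin_tip, the grey one is meant.

How it is judged:
By the outcome, as a careful person would: the job done as asked, in the order asked, and still so for the second after the job is handed in, while the arm keeps its last pose, push and grip.
It also fails if it takes over 64 s, if anything falls off the work surface, if the arm or the gripper's body presses on something with over 40 N, if the wrist force passes 120 N, or if a joint passes its speed limit or range.

## Working session

There is one attempt and no reset: what is moved stays moved. The work goes in short steps, Python scripts to look and compute and a tool call to move; the robot and the scene stay as the last step left them, time stands still between calls to the robot, and variables do not carry over. Pictures are saved under pics/ and viewed, at most 10 in all, crops included, and the job is handed in when it is done.

Besides the shell and the picture viewer there is one more tool, called as a command line: name --argument value ..., lists and objects as JSON in quotes. step_arm: Moves the arm, as the interface text tells. Its arguments: {"type":"object","properties":{"increments":{"type":"array"},"fingers":{"type":"number"}},"required":["increments"]}

```bash
mkdir -p pics; cat > h.py <<'E'
import numpy as np, cv2
from cell import state, imaging, env, spot_in, mark_of
def ray(c,uv):
    K=c["intrinsics"];T=np.array(c["camera_from_world"])
    d=np.linalg.inv(K)@np.array([uv[0],uv[1],1.]); d=np.array([d[0],-d[1],-d[2]])
    R=T[:3,:3]; return -R.T@T[:3,3], R.T@d
def at_z(c,uv,z):
    o,d=ray(c,uv); return o+d*(z-o[2])/d[2]
def at_depth(c,uv):
    u,v=int(round(uv[0])),int(round(uv[1])); o,d=ray(c,uv)
    return o+d*c["z_map"][v,u]
def cloud(c):
    K=c["intrinsics"];T=np.array(c["camera_from_world"]);z=c["z_map"]
    v,u=np.mgrid[:400,:640]
    d=np.stack([u,v,np.ones_like(u)],-1)@np.linalg.inv(K).T
    p=d*z[...,None]; p=p*[1,-1,-1]
    return (p-T[:3,3])@T[:3,:3]
E
python3 - <<'E'
from h import *
ims=[]
for n in("top","side"):
    c=imaging.read_camera(n); cv2.imwrite(f"pics/{n}0.png",c["color"][...,::-1])
    o,_=ray(c,(320,200)); print(n,o.round())
    for t in["adapter_center","pin_tip","foam_pad","pot_red","pot_yellow","amber_bottle","tape_roll","petri_dish","dropper_bottle"]:
        for m in mark_of(n,t)[:3]:
            if m["confidence"]>.2:print(n,t,np.round(m["uv"]),round(m["confidence"],2),at_depth(c,m["uv"]).round())
print(state())
E
```

```text
top [ 503.  175. 1065.]
top adapter_center [404. 258.] 0.65 [463. -76.  65.]
top adapter_center [357. 253.] 0.64 [473.  39.  32.]
top pin_tip [242. 228.] 0.79 [540. 342.  13.]
top pin_tip [290. 236.] 0.71 [519. 213.  68.]
top foam_pad [405. 254.] 0.84 [472. -80.  62.]
top pot_red [368. 154.] 0.84 [732.  10.  58.]
top pot_yellow [317. 154.] 0.81 [730. 143.  59.]
top amber_bottle [282. 154.] 0.74 [725. 232.  79.]
top tape_roll [423. 140.] 0.52 [ 775. -144.   34.]
top petri_dish [192. 198.] 0.65 [623. 476.   8.]
top petri_dish [406. 253.] 0.22 [473. -83.  65.]
top dropper_bottle [424. 142.] 0.56 [ 769. -146.   35.]
side [ 269. -729.  593.]
side adapter_center [295. 267.] 0.78 [ 463. -105.   66.]
side adapter_center [279. 248.] 0.66 [459.  17.  35.]
side pin_tip [281. 198.] 0.62 [524. 213.  68.]
side pin_tip [275. 184.] 0.56 [537. 323.  61.]
side foam_pad [298. 286.] 0.63 [ 460. -130.   33.]
side pot_red [384. 240.] 0.83 [745. -22.  14.]
side pot_yellow [359. 217.] 0.6 [741. 119.   8.]
side amber_bottle [346. 201.] 0.56 [744. 216.  14.]
side amber_bottle [243. 188.] 0.49 [449. 416.  20.]
side tape_roll [242. 189.] 0.79 [444. 419.  15.]
side petri_dish [288. 177.] 0.48 [630. 475.   6.]
side dropper_bottle [421. 269.] 0.66 [ 761. -166.   18.]
{'t': 1.0, 'joints': array([-1.44957027e+00,  4.90902293e-01,  1.55892876e+00,  2.07440711e-05,
        1.09167295e+00, -1.05576619e-01]), 'qvel': array([ 0.00019214, -0.00127439, -0.00037719,  0.00125139,  0.00071979,
       -0.00013915]), 'tau': array([ 1.03624869e-03, -6.12479353e+01, -2.58428675e+01,  6.93035172e-02,
        4.45271039e-02,  5.85330525e-06]), 'eef_pos': array([ 140.58214459, -608.99543999,  214.64960081]), 'tcp_rot': array([ 3.14150255e+00, -8.96361399e-06,  2.26793109e-01]), 'ft_force': array([-0.16098112,  0.66655629, -0.17345805]), 'moment': array([-0.0069786 , -0.01873684,  0.02239709]), 'grip_force': 0.0, 'opening': 1.000287718476654}
```

View pics/top0.png

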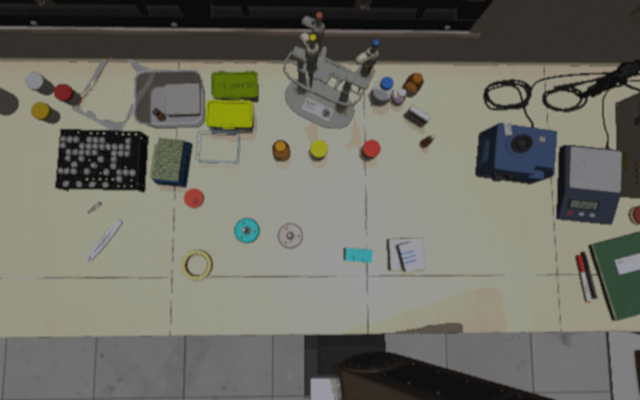

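View pics/side0.png

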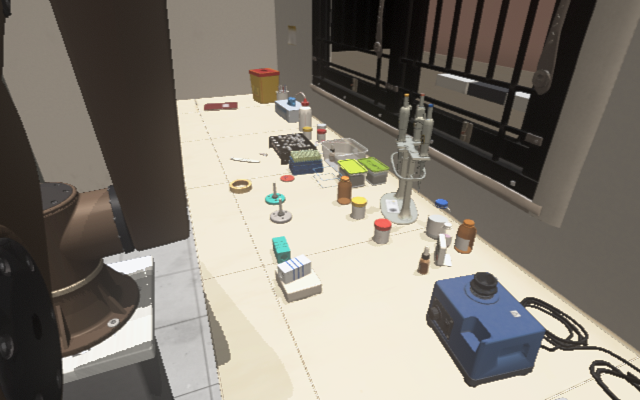

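The top view shows the adapter with blue bands on the pad at about (405,255) and the grey pin at (290,236). The turquoise look-alikes are at (358,255) and (247,230). The side view agrees: adapter at (295,267), grey pin at (281,205). The tool can't tilt, so I'll stand the bar up by pivoting it in the grip against the pad. Next I'll measure the adapter, pad and pin more closely.

```bash
python3 - <<'E'
from h import *
for n in("top","side"):
    c=imaging.read_camera(n);P=cloud(c);col=c["color"]
    x,y,z=P[...,0],P[...,1],P[...,2];ok=c["z_map"]>0
    near=ok&(abs(x-470)<90)&(abs(y+90)<90)
    for nm,m in(("adapter top",near&(z>58)&(z<72)),("pad top",near&(z>22)&(z<40)),("pin",ok&(np.hypot(x-521,y-213)<25)&(z>30)&(z<80)),("foot",ok&(np.hypot(x-521,y-213)<45)&(z>7)&(z<22))):
        q=P[m]
        if len(q)<3: print(n,nm,len(q)); continue
        r=cv2.minAreaRect(q[:,:2].astype(np.float32))
        print(n,nm,len(q),q.min(0).round(),q.max(0).round(),"rect",np.round(r[0]),np.round(r[1]),round(r[2],1),"medz",np.median(q[:,2]).round(1))
    s=(370,220,440,290) if n=="top" else (265,245,335,305)
    cv2.imwrite(f"pics/{n}_crop.png",cv2.resize(np.ascontiguousarray(col[s[1]:s[3],s[0]:s[2],::-1]),None,fx=6,fy=6,interpolation=cv2.INTER_CUBIC))
    if n=="top": a=cv2.imread("pics/top_crop.png")
    else:
        b=cv2.imread("pics/side_crop.png");H=420;a=cv2.resize(a,(380,380));b=cv2.resize(b,(420,380));cv2.imwrite("pics/both.png",np.hstack([a,b]))
E
```

```text
top adapter top 386 [ 429. -113.   59.] [502. -63.  70.] rect [465. -88.] [70. 35.] 13.4 medz 64.8
top pad top 697 [ 428. -140.   23.] [513.  -1.  40.] rect [469. -71.] [ 84. 139.] 3.3 medz 30.5
top pin 11 [516. 210.  31.] [523. 217.  72.] rect [520. 213.] [7. 7.] 89.6 medz 67.6
top foot 484 [487. 182.   7.] [554. 246.  21.] rect [521. 214.] [64. 67.] 89.5 medz 12.5
side adapter top 369 [ 428. -115.   58.] [502. -65.  67.] rect [466. -90.] [72. 38.] 13.4 medz 64.5
side pad top 696 [ 427. -144.   22.] [514.  -0.  40.] rect [469. -72.] [ 85. 144.] 2.6 medz 30.6
side pin 36 [517. 206.  32.] [525. 217.  71.] rect [520. 211.] [11.  8.] 70.2 medz 52.2
side foot 205 [488. 177.   7.] [555. 240.  21.] rect [520. 208.] [61. 65.] 75.2 medz 12.7
```

View pics/both.png

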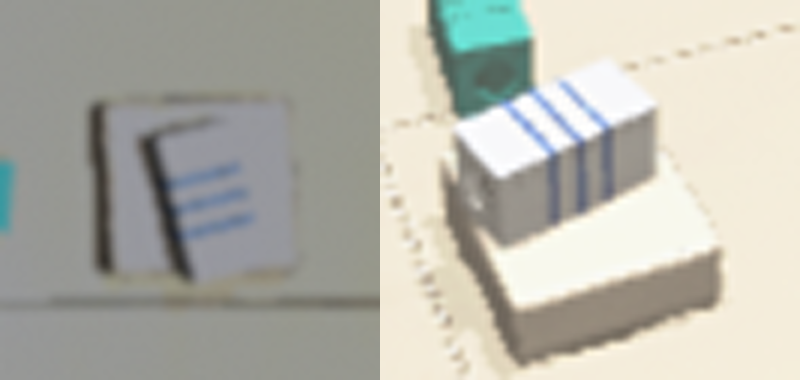

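The close-up shows three blue bands round the middle of the bar, and the bar running about 13° off x. Measured centre is (465.5,-89), top at 64.5 and pad top at 30, which matches the given sizes. The tool yaw already lines up with it. I'll go above the +x end.

step_arm --increments '[{"slide": [0.04, -0.04, 0]}, {"slide": [0.085, -0.08, 0]}, {"slide": [0.13, -0.12, 0]}, {"slide": [0.175, -0.16, 0]}, {"slide": [0.215, -0.205, 0]}]' --fingers 0.62

```text
invalid input at $.increments[0]: expected keys slide, roll
```

step_arm --increments '[{"slide": [0.04, -0.04, 0]}, {"slide": [0.085, -0.08, 0]}, {"slide": [0.13, -0.12, 0]}, {"slide": [0.175, -0.16, 0]}, {"slide": [0.215, -0.205, 0]}]'

```text
invalid input at $.increments[0]: expected keys slide, roll
```

```bash
cat > d.py <<'E'
import sys
from h import *
from scipy.spatial.transform import Rotation as Ro
s=state();R=Ro.from_euler('xyz',s["tcp_rot"]).as_matrix()
print("t",round(s["t"],2),"pos",s["eef_pos"].round(1),"rot",np.round(s["tcp_rot"],3),"F",np.round(s["ft_force"],1),"open",round(s["opening"],3),"grip",round(s["grip_force"],1))
if len(sys.argv)>3: print("slide mm",(R.T@(np.array(sys.argv[1:4],float)-s["eef_pos"])).round(1))
E
python3 d.py 487 -84 100
```

```text
t 1.1 pos [ 140.5 -609.   214.6] rot [ 3.142 -0.     0.227] F [-0.4 -0.   0.7] open 1.001 grip 0.0
slide mm [ 455.6 -433.7  114.6]
```

step_arm --increments '[{"slide": [0.04, -0.04, 0], "roll": 0}, {"slide": [0.085, -0.08, 0], "roll": 0}, {"slide": [0.13, -0.12, 0], "roll": 0}, {"slide": [0.175, -0.16, 0], "roll": 0}, {"slide": [0.215, -0.205, 0], "roll": 0}]' --fingers 0.62

```text
t: 1.72
eef_pos: [304.9, -359.4, 214.8]
tcp_rot: [3.141, -0.0, 0.227]
ft_force: [1.3, -0.0, -0.7]
opening: 0.624
grip_force: 0.0
```

step_arm --increments '[{"slide": [0.04, -0.04, 0], "roll": 0}, {"slide": [0.085, -0.08, 0], "roll": 0}, {"slide": [0.13, -0.12, 0], "roll": 0}, {"slide": [0.175, -0.16, 0], "roll": 0}, {"slide": [0.215, -0.205, 0], "roll": 0}]'

```text
t: 2.35
eef_pos: [468.5, -111.1, 214.8]
tcp_rot: [3.141, -0.001, 0.227]
ft_force: [0.1, -1.4, -0.2]
opening: 0.62
grip_force: 0.0
```

```bash
python3 d.py 487 -84 100
```

```text
t 2.35 pos [ 468.5 -111.1  214.8] rot [ 3.141e+00 -1.000e-03  2.270e-01] F [ 0.1 -1.4 -0.2] open 0.62 grip 0.0
slide mm [ 24.  -22.3 114.8]
```

step_arm --increments '[{"slide": [0.0255, -0.0235, 0.03], "roll": 0.007}, {"slide": [0.0255, -0.0235, 0.07], "roll": 0.007}, {"slide": [0.0255, -0.0235, 0.11], "roll": 0.007}, {"slide": [0.0255, -0.0235, 0.125], "roll": 0.007}, {"slide": [0.0255, -0.0235, 0.125], "roll": 0.007}]'

```text
t: 2.98
eef_pos: [486.9, -84.3, 89.5]
tcp_rot: [-3.141, 0.001, 0.22]
ft_force: [-0.0, 0.1, 0.4]
opening: 0.62
grip_force: 0.0
```

```bash
python3 - <<'E'
from h import *
s=state();print(s["eef_pos"],s["tcp_rot"],s["t"])
c=imaging.read_camera("side");P=cloud(c)
cv2.imwrite("pics/s2.png",cv2.resize(np.ascontiguousarray(c["color"][210:320,220:380,::-1]),None,fx=5,fy=5,interpolation=cv2.INTER_CUBIC))
E
```

```text
[486.90990469 -84.33525835  89.46149083] [-3.14114430e+00  9.57813495e-04  2.19521204e-01] 2.975
```

View pics/s2.png

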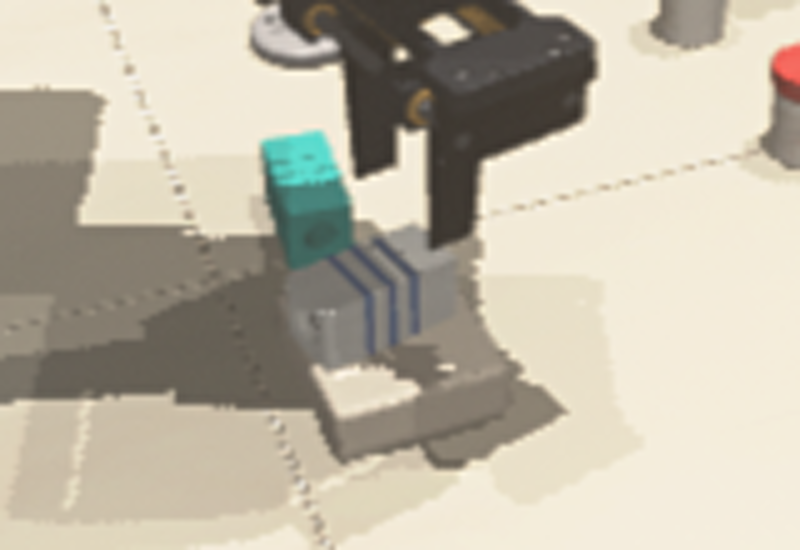

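The fingers straddle the bar near its +x end, as intended. A positive roll lowers the yaw, so I'll correct that, go down and close.

step_arm --increments '[{"slide": [0, 0, 0.03], "roll": -0.014}, {"slide": [0, 0, 0.055], "roll": -0.014}, {"slide": [0, 0, 0.055], "roll": -0.014}]'

```text
t: 3.4
eef_pos: [487.0, -84.4, 34.9]
tcp_rot: [-3.141, 0.0, 0.233]
ft_force: [-0.5, -0.2, 0.5]
opening: 0.62
grip_force: 0.0
```

step_arm --increments '[{"slide": [0, 0, 0], "roll": 0}, {"slide": [0, 0, 0], "roll": 0}, {"slide": [0, 0, 0], "roll": 0}, {"slide": [0, 0, 0], "roll": 0}]' --fingers 0.2

```text
t: 3.9
eef_pos: [487.3, -84.3, 35.4]
tcp_rot: [3.141, -0.001, 0.234]
ft_force: [-1.2, 0.4, 7.6]
opening: 0.358
grip_force: 30.0
```

step_arm --increments '[{"slide": [0, 0, -0.01], "roll": 0}, {"slide": [0.02, 0, -0.02], "roll": 0}, {"slide": [0.055, 0, -0.02], "roll": 0}, {"slide": [0.055, 0, -0.02], "roll": 0}, {"slide": [0.055, 0, -0.02], "roll": 0}]'

```text
t: 4.53
eef_pos: [539.6, -71.3, 54.6]
tcp_rot: [-3.141, 0.001, 0.234]
ft_force: [0.1, 0.0, -1.8]
opening: 0.352
grip_force: 30.0
```

```bash
cat > look.py <<'E'
import sys
from h import *
# crop both cams around a world point; print TCP
p=np.array(sys.argv[2:5],float);out=[]
for n in("top","side"):
    c=imaging.read_camera(n);T=np.array(c["camera_from_world"]);q=T[:3,:3]@p+T[:3,3];q=c["intrinsics"]@(q*[1,-1,-1]);u,v=(q[:2]/q[2]).astype(int)
    k=35
    out.append(cv2.resize(np.ascontiguousarray(c["color"][max(v-k,0):v+k,max(u-k,0):u+k,::-1]),(400,400),interpolation=cv2.INTER_CUBIC))
cv2.imwrite(f"pics/{sys.argv[1]}.png",np.hstack(out))
E
python3 look.py a1 520 -80 50;python3 d.py
```

```text
t 4.62 pos [539.5 -71.5  54.7] rot [-3.141e+00  1.000e-03  2.340e-01] F [-0.8  0.2 -0.6] open 0.361 grip 30.0
```

View pics/a1.png

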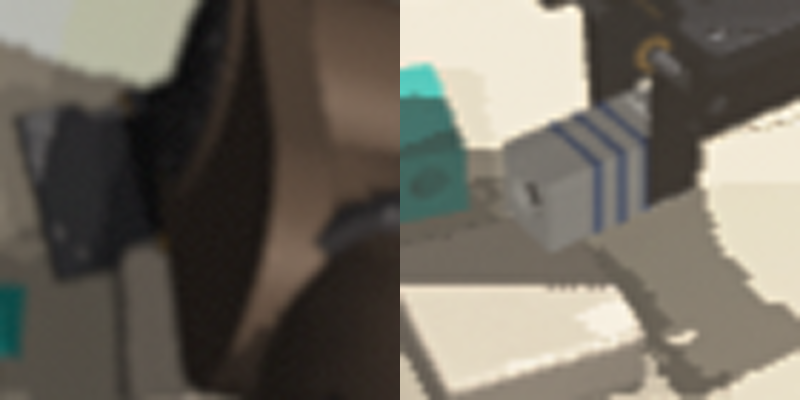

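The bar is held level in the grip, seen in the side half at about (580,180), and the fingers haven't slipped. I'll lower the free end onto the pad and swing around its lower edge.

step_arm --increments '[{"slide": [0, 0, 0.01], "roll": 0}, {"slide": [0, 0, 0.0205], "roll": 0}, {"slide": [0, 0, 0.0205], "roll": 0}]'

```text
t: 5.0
eef_pos: [540.2, -71.5, 33.2]
tcp_rot: [-3.141, 0.001, 0.234]
ft_force: [1.2, -0.4, -1.5]
opening: 0.356
grip_force: 30.0
```

step_arm --increments '[{"slide": [-0.0035, 0, -0.006], "roll": 0}, {"slide": [-0.0082, 0, -0.013], "roll": 0}, {"slide": [-0.0136, 0, -0.019], "roll": 0}, {"slide": [-0.0196, 0, -0.0242], "roll": 0}]'

```text
t: 5.5
eef_pos: [521.0, -76.1, 58.9]
tcp_rot: [3.141, -0.0, 0.234]
ft_force: [0.2, 0.1, -1.0]
opening: 0.356
grip_force: 30.0
```

```bash
python3 look.py a2 510 -80 60;python3 d.py
```

```text
t 5.6 pos [520.9 -76.2  59. ] rot [ 3.141e+00 -1.000e-03  2.340e-01] F [ 0.9 -1.  -2.1] open 0.359 grip 30.0
```

View pics/a2.png

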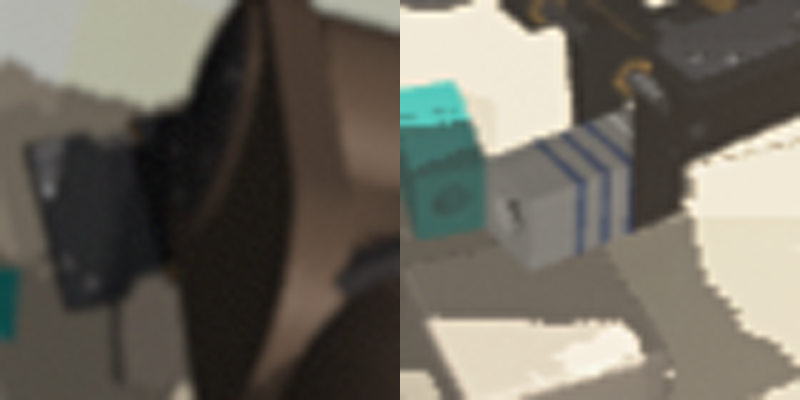

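The bar hangs at about (560,200) in the side half, apparently not touching. I'll check its height and tilt from depth.

```bash
python3 - <<'E'
from h import *
c=imaging.read_camera("side");P=cloud(c);T=np.array(c["camera_from_world"])
x,y,z=[P[...,i] for i in range(3)]
s=state();tcp=s["eef_pos"];a=s["tcp_rot"][2]
u=(x-tcp[0])*np.cos(a)+(y-tcp[1])*np.sin(a); w=-(x-tcp[0])*np.sin(a)+(y-tcp[1])*np.cos(a)
m=(c["z_map"]>0)&(abs(w)<21)&(u>-75)&(u<-10)&(z>33)&(z<120)
print(m.sum())
for lo in range(-75,-10,6):
    k=m&(u>=lo)&(u<lo+6)
    if k.sum(): print(lo,k.sum(),"z rel tcp",np.percentile(z[k]-tcp[2],[2,50,98]).round(1),"w",np.percentile(w[k],[2,98]).round(1))
E
```

```text
522
-75 2 z rel tcp [-25.4 -25.1 -24.8] w [-6.3 -3.2]
-63 65 z rel tcp [-18.6   9.8  33.4] w [-18.6  17.4]
-57 93 z rel tcp [ 2.3 23.5 34.2] w [-18.5  13.9]
-51 48 z rel tcp [-0.8 30.1 34.4] w [-18.8  14.1]
-45 51 z rel tcp [ 2.2 30.5 34. ] w [-19.   14.9]
-39 55 z rel tcp [-2.1 30.7 34.1] w [-19.   14.8]
-33 48 z rel tcp [ 0.7 29.  34.4] w [-18.5  15.7]
-27 51 z rel tcp [-2.9 27.9 33.7] w [-19.1  14. ]
-21 47 z rel tcp [-3.1 30.2 32.7] w [-18.9  14. ]
-15 62 z rel tcp [-1.8 30.4 56.2] w [-20.8  19.8]
```

The bar is level but sits about 5 mm higher in the fingers, with its underside at about TCP height. So the edge never touched the pad. I'll go back out and lower until I feel it.

step_arm --increments '[{"slide": [0.0195, 0, 0.015], "roll": 0}, {"slide": [0.0195, 0, 0.026], "roll": 0}, {"slide": [0.0195, 0, 0.0275], "roll": 0}, {"slide": [0.0195, 0, 0.0285], "roll": 0}]'

```text
t: 6.15
eef_pos: [541.3, -71.5, 30.7]
tcp_rot: [3.141, -0.003, 0.233]
ft_force: [2.7, 4.1, 16.7]
opening: 0.357
grip_force: 30.0
```

step_arm --increments '[{"slide": [0, 0, 0.001], "roll": 0}, {"slide": [0, 0, 0.001], "roll": 0}]'

```text
t: 6.4
eef_pos: [541.5, -71.5, 30.0]
tcp_rot: [3.14, -0.004, 0.233]
ft_force: [3.9, 3.8, 14.4]
opening: 0.357
grip_force: 30.0
```

Contact at 15 N. Now the arc.

step_arm --increments '[{"slide": [-0.003, 0, -0.0065], "roll": 0}, {"slide": [-0.007, 0, -0.0135], "roll": 0}, {"slide": [-0.0115, 0, -0.02], "roll": 0}, {"slide": [-0.017, 0, -0.0255], "roll": 0}]'

```text
t: 6.9
eef_pos: [523.3, -75.5, 54.7]
tcp_rot: [3.142, 0.0, 0.234]
ft_force: [0.2, 0.3, -0.6]
opening: 0.355
grip_force: 30.0
```

```bash
cat > prof.py <<'E'
from h import *
c=imaging.read_camera("side");P=cloud(c)
x,y,z=[P[...,i] for i in range(3)]
s=state();tcp=s["eef_pos"];a=s["tcp_rot"][2]
u=(x-tcp[0])*np.cos(a)+(y-tcp[1])*np.sin(a); w=-(x-tcp[0])*np.sin(a)+(y-tcp[1])*np.cos(a)
# the near side face (w about -17) of the bar: outline in u,z
m=(c["z_map"]>0)&(w<-14)&(w>-22)&(u>-85)&(u<-11)&(z>32)&(z<150)
q=np.c_[u[m],z[m]].astype(np.float32)
r=cv2.minAreaRect(q);print("pts",len(q),"rect",np.round(r[0],1),np.round(r[1],1),round(r[2],1),"corners(u,z)",cv2.boxPoints(r).round().tolist(),"tcp",tcp.round(1),"F",s["ft_force"].round(1),"t",s["t"])
E
python3 prof.py
```

```text
pts 239 rect [-30.2  81.4] [126.1  54.9] 69.4 corners(u,z) [[-78.0, 32.0], [-27.0, 13.0], [18.0, 131.0], [-34.0, 150.0]] tcp [522.9 -75.6  55.2] F [-0.5  0.2 -0.2] t 6.95
```

```bash
cat > prof.py <<'E'
from h import *
c=imaging.read_camera("side");P=cloud(c)
x,y,z=[P[...,i] for i in range(3)]
s=state();tcp=s["eef_pos"];a=s["tcp_rot"][2]
u=(x-tcp[0])*np.cos(a)+(y-tcp[1])*np.sin(a); w=-(x-tcp[0])*np.sin(a)+(y-tcp[1])*np.cos(a)
m=(c["z_map"]>0)&(abs(w)<21)&(u>-85)&(z>33)&(z<150)&(u<22)
for lo in range(-85,20,7):
    k=m&(u>=lo)&(u<lo+7)
    if k.sum()>2: print(lo+3,k.sum(),"z-tcp all",np.percentile(z[k]-tcp[2],[3,97]).round(1), "nearface",np.percentile(z[k&(w<-13)]-tcp[2],[3,97]).round(1) if (k&(w<-13)).sum()>2 else "")
print("tcp",tcp.round(1),"F",s["ft_force"].round(1),"t",s["t"])
E
python3 prof.py
```

```text
-61 39 z-tcp all [ 3.1 20.3] nearface [-14.4  24.2]
-54 118 z-tcp all [ 6.7 38.3] nearface [ 4.3 36.7]
-47 60 z-tcp all [ 4.7 38. ] nearface [ 4.3 37.3]
-40 57 z-tcp all [ 4.5 38. ] nearface [ 3.7 36.8]
-33 87 z-tcp all [ 2.2 94.3] nearface [ 3.  77.3]
-26 66 z-tcp all [ 2.2 93.9] nearface [ 2.2 35. ]
-19 56 z-tcp all [ 1.6 92.8] nearface [ 1.3 34.3]
-12 90 z-tcp all [ 3.3 90. ] nearface [ 1.  43.3]
-5 41 z-tcp all [31.2 84.5] nearface 
2 20 z-tcp all [31.  79.1] nearface 
9 9 z-tcp all [ 6.2 33.1] nearface 
tcp [523.3 -75.6  54.9] F [-0.2  0.2 -2. ] t 7.0
```

The trace shows what went wrong. The pad can only push the free end up (it is now tilted about 5° up), so lifting can't stand the bar. The upright pin can give the push instead: with the free half resting on the pin tip, going down turns the bar upright against the pin's side. That needs a grip at the bar's centre so it clears the palm. I'll set it back on the pad and regrip at mid-length.

step_arm --increments '[{"slide": [-0.02, 0.001, 0], "roll": 0}, {"slide": [-0.033, 0.0015, 0], "roll": 0}, {"slide": [-0.033, 0.0015, 0.015], "roll": 0}, {"slide": [-0.033, 0.0015, 0.022], "roll": 0}, {"slide": [-0.033, 0.0015, 0.022], "roll": 0}]'

```text
t: 7.62
eef_pos: [492.2, -84.6, 31.8]
tcp_rot: [-3.142, 0.001, 0.234]
ft_force: [-2.6, -2.2, 4.6]
opening: 0.352
grip_force: 30.0
```

step_arm --increments '[{"slide": [0, 0, 0], "roll": 0}, {"slide": [0, 0, 0], "roll": 0}, {"slide": [-0.012, 0, 0], "roll": 0}, {"slide": [-0.022, 0, 0], "roll": 0}, {"slide": [-0.022, 0, 0], "roll": 0}]' --fingers 0.6

```text
t: 8.25
eef_pos: [469.7, -89.8, 32.4]
tcp_rot: [-3.141, 0.001, 0.233]
ft_force: [0.3, 0.8, 0.2]
opening: 0.597
grip_force: 0.0
```

```bash
python3 prof.py
```

```text
-40 17 z-tcp all [ 2.  32.6] nearface [ 7.2 33. ]
-33 140 z-tcp all [ 2.4 94.7] nearface [ 2.1 74.1]
-26 115 z-tcp all [  3.8 116.8] nearface [  1.5 114.8]
-19 63 z-tcp all [ 3.3 33.9] nearface [ 3.1 32.4]
-12 60 z-tcp all [ 4. 34.] nearface [ 3.5 32.8]
-5 42 z-tcp all [ 2.8 34.4] nearface [ 2.5 64.4]
2 9 z-tcp all [31.  97.4] nearface 
tcp [470.4 -89.8  32.5] F [-0.2 -0.1 -0.6] t 8.3
```

The bar lies level and its centre is about 1 mm behind the TCP. I'll grip 13 mm from the centre (corner radius about 52, so it clears the palm), lift and carry it toward the grey pin.

step_arm --increments '[{"slide": [0.012, 0, 0], "roll": 0}, {"slide": [0.012, 0, 0], "roll": 0}]'

```text
t: 8.55
eef_pos: [483.6, -86.8, 32.4]
tcp_rot: [3.141, -0.001, 0.234]
ft_force: [0.3, 0.2, -1.5]
opening: 0.602
grip_force: 0.0
```

step_arm --increments '[{"slide": [0, 0, 0], "roll": 0}, {"slide": [0, 0, 0], "roll": 0}, {"slide": [0, 0, 0], "roll": 0}, {"slide": [0, 0, 0], "roll": 0}]' --fingers 0.2

```text
t: 9.05
eef_pos: [482.2, -86.8, 32.3]
tcp_rot: [-3.142, 0.0, 0.234]
ft_force: [-1.2, 1.0, -0.4]
opening: 0.357
grip_force: 30.0
```

step_arm --increments '[{"slide": [0, 0, -0.02], "roll": 0}, {"slide": [0, 0, -0.05], "roll": 0}, {"slide": [0, 0, -0.09], "roll": 0}, {"slide": [0, 0, -0.09], "roll": 0}]'

```text
t: 9.55
eef_pos: [483.3, -87.2, 124.5]
tcp_rot: [3.139, -0.004, 0.234]
ft_force: [-0.4, -0.2, -1.8]
opening: 0.354
grip_force: 30.0
```

```bash
python3 d.py 554 220.5 86; python3 prof.py
```

```text
t 9.55 pos [483.3 -87.2 124.5] rot [ 3.139 -0.004  0.234] F [-0.4 -0.2 -1.8] open 0.354 grip 30.0
slide mm [ 139.9 -283.    38.3]
-47 91 z-tcp all [-0.1 25.5] nearface [ 1.7 25. ]
-40 35 z-tcp all [ 2.5 25.2] nearface [ 2.1 25.3]
-33 30 z-tcp all [-89.5  25. ] nearface [-12.6  25.1]
-26 32 z-tcp all [-6.6 26.7] nearface [ 1.7 26.7]
-19 32 z-tcp all [-5.6 26. ] nearface [ 1.5 26. ]
-12 26 z-tcp all [ 0.4 24.7] nearface [ 0.4 24.7]
9 3 z-tcp all [-83.9   7.3] nearface 
16 10 z-tcp all [-65.2  24.3] nearface [ 2.1 24.3]
tcp [482.5 -86.9 123. ] F [ 0.4  0.5 -1.5] t 9.6
```

step_arm --increments '[{"slide": [0.022, -0.045, 0], "roll": 0}, {"slide": [0.044, -0.09, 0], "roll": 0}, {"slide": [0.066, -0.135, 0], "roll": 0}, {"slide": [0.088, -0.18, 0], "roll": 0}, {"slide": [0.11, -0.225, 0], "roll": 0}]'

```text
t: 10.22
eef_pos: [536.8, 159.1, 120.6]
tcp_rot: [-3.142, 0.002, 0.234]
ft_force: [0.3, -1.0, -2.3]
opening: 0.351
grip_force: 30.0
```

step_arm --increments '[{"slide": [0.015, -0.03, 0], "roll": 0}, {"slide": [0.03, -0.058, 0.01], "roll": 0}, {"slide": [0.03, -0.058, 0.035], "roll": 0}, {"slide": [0.03, -0.058, 0.038], "roll": 0}]'

```text
t: 10.72
eef_pos: [551.4, 220.7, 81.4]
tcp_rot: [3.141, 0.005, 0.234]
ft_force: [-0.9, 0.2, -1.1]
opening: 0.353
grip_force: 30.0
```

```bash
python3 d.py 554 220.5 71; python3 look.py b1 540 215 80
```

```text
t 10.72 pos [551.4 220.7  81.4] rot [3.141 0.005 0.234] F [-0.9  0.2 -1.1] open 0.353 grip 30.0
slide mm [ 2.5  0.8 10.4]
```

View pics/b1.png

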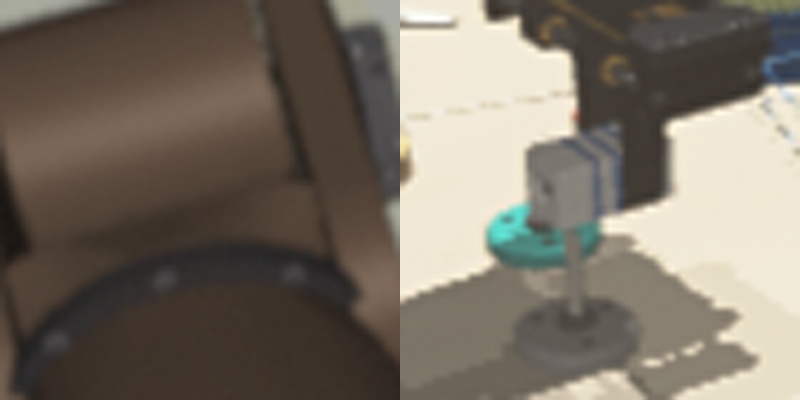

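The bar's free half is over the grey pin in the side half, at about (565,195). I'll lower to contact and start the swing.

step_arm --increments '[{"slide": [0.0025, 0, 0.006], "roll": 0}, {"slide": [0.0025, 0, 0.01], "roll": 0}, {"slide": [0.0025, 0, 0.012], "roll": 0}]'

```text
t: 11.2
eef_pos: [555.4, 221.3, 72.3]
tcp_rot: [3.142, -0.0, 0.234]
ft_force: [0.7, 0.4, -0.6]
opening: 0.355
grip_force: 30.0
```

step_arm --increments '[{"slide": [0.0005, 0, 0.001], "roll": 0}, {"slide": [0.001, 0, 0.003], "roll": 0}, {"slide": [0.002, 0, 0.005], "roll": 0}]'

```text
t: 11.58
eef_pos: [557.6, 222.0, 68.3]
tcp_rot: [3.141, -0.001, 0.234]
ft_force: [-1.7, -0.5, 10.9]
opening: 0.358
grip_force: 30.0
```

step_arm --increments '[{"slide": [0.001, 0, 0.0025], "roll": 0}, {"slide": [0.001, 0, 0.005], "roll": 0}, {"slide": [0.002, 0, 0.0085], "roll": 0}, {"slide": [0.0025, 0, 0.0115], "roll": 0}, {"slide": [0.003, 0, 0.0145], "roll": 0}]'

```text
t: 12.2
eef_pos: [562.3, 223.1, 54.6]
tcp_rot: [-3.142, -0.005, 0.234]
ft_force: [3.6, 0.9, 12.2]
opening: 0.357
grip_force: 30.0
```

```bash
sed -i 's/z<150/z<tcp[2]+90/' prof.py; python3 prof.py
```

```text
-54 19 z-tcp all [20.  28.8] nearface 
-47 78 z-tcp all [-17.3  49.2] nearface [17.8 49.6]
-40 47 z-tcp all [-9.2 50.5] nearface [14.6 49.8]
-33 35 z-tcp all [12.9 87.2] nearface [12.8 61.6]
-26 36 z-tcp all [11.4 86.7] nearface [10.7 44.2]
-19 29 z-tcp all [10.  52.4] nearface [ 9.8 42.3]
-12 47 z-tcp all [ 6.3 87.6] nearface [ 5.1 42.2]
-5 14 z-tcp all [38.1 87.1] nearface 
2 13 z-tcp all [37.  73.5] nearface 
9 6 z-tcp all [ 4.6 43.6] nearface 
16 6 z-tcp all [15.5 30.8] nearface [15.5 30.8]
tcp [562.3 223.1  54.3] F [ 4.3  1.2 10.7] t 12.25
```

About 20° so far, with contact on the pin at the expected spot. Continuing toward 45°, then 75°.

step_arm --increments '[{"slide": [0, 0, 0.004], "roll": 0}, {"slide": [0, 0, 0.0075], "roll": 0}, {"slide": [-0.001, 0, 0.0105], "roll": 0}, {"slide": [-0.002, 0, 0.0135], "roll": 0}, {"slide": [-0.003, 0, 0.0165], "roll": 0}]'

```text
t: 12.88
eef_pos: [560.7, 222.7, 38.5]
tcp_rot: [-3.141, -0.009, 0.234]
ft_force: [7.9, 1.0, 13.4]
opening: 0.356
grip_force: 30.0
```

```bash
python3 prof.py
```

```text
-47 43 z-tcp all [-0.3 47.2] nearface [36.7 47.2]
-40 59 z-tcp all [-2.2 58.5] nearface [32.7 55.5]
-33 53 z-tcp all [29.7 87.3] nearface [27.5 72.6]
-26 33 z-tcp all [22.7 86.7] nearface [22.1 61.9]
-19 28 z-tcp all [22.5 59.5] nearface [22.  57.2]
-12 34 z-tcp all [ 5.  87.9] nearface [ 4.6 64.8]
-5 14 z-tcp all [ 3.3 86.5] nearface [2.7 5.6]
2 7 z-tcp all [ 9.  76.2] nearface 
9 4 z-tcp all [ 8.8 47. ] nearface 
tcp [560.5 222.7  38.2] F [ 8.5  1.4 10.3] t 12.925
```

step_arm --increments '[{"slide": [-0.0025, 0, 0.0035], "roll": 0}, {"slide": [-0.006, 0, 0.007], "roll": 0}, {"slide": [-0.0095, 0, 0.01], "roll": 0}, {"slide": [-0.0125, 0, 0.0125], "roll": 0}, {"slide": [-0.013, 0, 0.0125], "roll": 0}]'

```text
t: 13.55
eef_pos: [550.7, 220.3, 26.7]
tcp_rot: [-3.141, -0.015, 0.233]
ft_force: [19.7, 4.4, 10.2]
opening: 0.352
grip_force: 30.0
```

```bash
python3 prof.py; python3 look.py b2 530 215 70
```

```text
-40 12 z-tcp all [21.2 76.8] nearface 
-33 62 z-tcp all [11.3 88. ] nearface [44.9 61.6]
-26 41 z-tcp all [34.1 80.1] nearface [38.3 66.9]
-19 33 z-tcp all [33.4 70.1] nearface [32.  66.6]
-12 30 z-tcp all [10.2 89.2] nearface [15.2 65.3]
-5 11 z-tcp all [ 7.1 88.1] nearface 
16 7 z-tcp all [14.4 33.9] nearface [14.4 33.9]
tcp [550.7 220.4  26.7] F [17.9  4.6 10.4] t 13.6
```

View pics/b2.png

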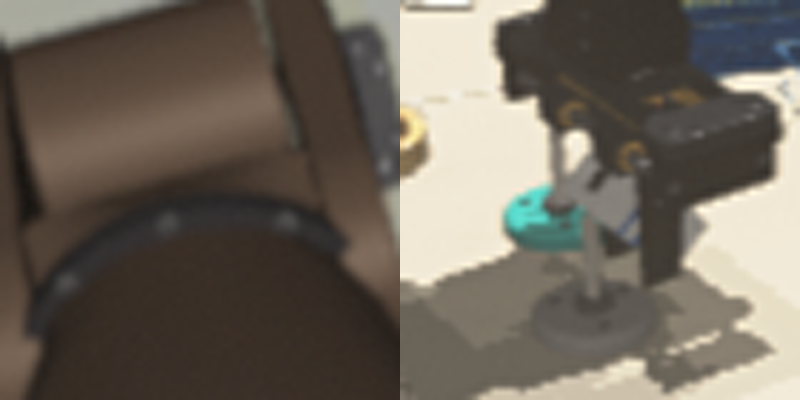

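The bar is at roughly 45° leaning on the pin, seen in the side half at (610,185), and it has also slid a few mm in the grip. I'll keep pushing toward the pin to steepen it.

step_arm --increments '[{"slide": [-0.003, 0, 0.002], "roll": 0}, {"slide": [-0.006, 0, 0.004], "roll": 0}, {"slide": [-0.009, 0, 0.005], "roll": 0}, {"slide": [-0.011, 0, 0.005], "roll": 0}]'

```text
t: 14.2
eef_pos: [543.3, 218.6, 22.3]
tcp_rot: [-3.141, -0.022, 0.233]
ft_force: [34.1, 9.1, 4.2]
opening: 0.355
grip_force: 30.0
```

```bash
cat > pts.py <<'E'
from h import *
# near side face of bar (plane facing camera): project to (u,z) occupancy and fit lines via hull
c=imaging.read_camera("side");P=cloud(c);s=state();tcp=s["eef_pos"];a=s["tcp_rot"][2]
d=P-tcp;u=d[...,0]*np.cos(a)+d[...,1]*np.sin(a);w=-d[...,0]*np.sin(a)+d[...,1]*np.cos(a);z=d[...,2]
col=c["color"].astype(int);grey=(col.max(2)-col.min(2)<40)&(col.max(2)>70)
m=(c["z_map"]>0)&(abs(w)<23)&(abs(u)<60)&(z>-22)&(z<85)&grey
g=[[' ']*30 for _ in range(27)]
for uu,zz,ww in zip(u[m],z[m],w[m]):
    g[int((85-zz)/4)][int((uu+60)/4)]='#' if ww<-12 else '+'
print("u -60..60 /4, z 85..-22 rel tcp");print("\n".join(''.join(r) for r in g));print(tcp.round(1),s["ft_force"].round(1),s["t"])
E
python3 pts.py
```

```text
u -60..60 /4, z 85..-22 rel tcp
      # +     +     +         
                              
                              
            #                 
         +# #                 
        #####                 
       #+####                 
       +### #                 
        +####                 
        +####                 
         +# #                 
        +++##       #         
        ++ ##      ### #      
        +   #       ####      
        ++   +      #####     
        ++  # +    #####      
       +++  #     ####        
        ++  #  +  ### #       
        ++  #+   # #          
        ++   ++  #            
         +  ##  +# #          
       +++    # +             
 +  + ++##++                  
 +###########+##              
+###+#+    +##  #+            
+##                           
###             ###########+##
[543.2 218.6  22.4] [30.9  7.7  7.4] 14.25
```

The map puts the bar at about 55°, but it has slid up so its top corner is close to the palm. I'll stop pushing there.

New plan: lean the tilted bar against the pad's +x side, turn the gripper 90°, and squeeze. The parallel jaws will then push it upright. First I'll back off and carry it over.

step_arm --increments '[{"slide": [0.008, 0, -0.003], "roll": 0}, {"slide": [0.02, 0, -0.01], "roll": 0}, {"slide": [0.02, 0, -0.04], "roll": 0}, {"slide": [0.02, 0, -0.085], "roll": 0}, {"slide": [0.02, 0, -0.085], "roll": 0}]'

```text
t: 14.88
eef_pos: [554.8, 221.5, 106.8]
tcp_rot: [-3.142, -0.005, 0.234]
ft_force: [-0.2, -0.7, -1.7]
opening: 0.354
grip_force: 30.0
```

step_arm --increments '[{"slide": [-0.016, 0.045, 0], "roll": 0}, {"slide": [-0.032, 0.09, 0], "roll": 0}, {"slide": [-0.048, 0.135, 0], "roll": 0}, {"slide": [-0.064, 0.18, 0], "roll": 0}, {"slide": [-0.08, 0.225, 0], "roll": 0}]'

```text
t: 15.5
eef_pos: [527.0, -17.8, 102.9]
tcp_rot: [-3.141, 0.002, 0.234]
ft_force: [1.2, -0.6, -1.7]
opening: 0.36
grip_force: 30.0
```

step_arm --increments '[{"slide": [-0.01, 0.035, 0], "roll": 0.1}, {"slide": [-0.015, 0.07, 0], "roll": 0.234}, {"slide": [-0.015, 0.07, 0], "roll": 0.234}, {"slide": [-0.015, 0.07, 0], "roll": 0.234}]'

```text
t: 16.0
eef_pos: [528.9, -87.5, 103.2]
tcp_rot: [-3.141, 0.001, 0.001]
ft_force: [-0.1, 0.2, -1.8]
opening: 0.357
grip_force: 30.0
```

```bash
python3 d.py 529 -92 60; python3 pts.py
```

```text
t 16.0 pos [528.9 -87.5 103.2] rot [-3.141e+00  1.000e-03  1.000e-03] F [-0.1  0.2 -1.8] open 0.357 grip 30.0
slide mm [ 0.2  4.5 43.2]
u -60..60 /4, z 85..-22 rel tcp
      +++         ++ +        
                  +           
                              
                              
                              
        ####                  
       ######                 
        #####                 
         ####                 
         ####                 
          ###                 
           ##                 
                              
                   # ###      
                   ######     
            #      #######    
            #+     #####      
            # +   ### ##      
            +  + # ###        
            #  +  ###         
            ###+##            
            +# ##             
                              
                              
                              
                              
                              
[529.  -87.1 103.3] [ 0.6  0.7 -1.5] 16.05
```

step_arm --increments '[{"slide": [0, 0, 0.04], "roll": 0}, {"slide": [0, 0, 0.075], "roll": 0}, {"slide": [0, 0, 0.092], "roll": 0}, {"slide": [0, 0, 0.097], "roll": 0}, {"slide": [0, 0, 0.098], "roll": 0}]'

```text
t: 16.68
eef_pos: [529.7, -87.8, 6.3]
tcp_rot: [3.141, -0.001, 0.0]
ft_force: [-0.2, -0.6, -1.5]
opening: 0.36
grip_force: 30.0
```

step_arm --increments '[{"slide": [0, 0, 0.0015], "roll": 0}, {"slide": [0, 0, 0.0015], "roll": 0}]'

```text
t: 16.92
eef_pos: [529.6, -88.1, 4.9]
tcp_rot: [3.141, -0.001, -0.0]
ft_force: [0.1, -0.4, -1.5]
opening: 0.358
grip_force: 30.0
```

```bash
python3 pts.py
```

```text
u -60..60 /4, z 85..-22 rel tcp
      #++                     
                              
                  +           
                              
                              
        ###                   
       ####                   
        #####                 
         ###                  
          ###                 
           ##                 
           ##                 
            #                 
                              
###########                   
##+##+ #+#+ +       #         
            +      #####      
             +     ###        
                   ##         
            # +   ##          
             ##  ###          
              +#   ##  #+#### 
              ################
                              
                              
                              
                              
[529.6 -88.1   4.8] [ 0.3  0.8 -1. ] 16.975
```

The pad's edge is at about x=513.6 and the bar is roughly 7 mm off it. I'll move in a little, lower, and release.

step_arm --increments '[{"slide": [-0.004, 0, 0.001], "roll": 0}, {"slide": [-0.004, 0, 0.003], "roll": 0}, {"slide": [-0.004, 0, 0.003], "roll": 0}]'

```text
t: 17.35
eef_pos: [525.2, -88.0, 1.2]
tcp_rot: [-3.142, 0.0, -0.0]
ft_force: [-0.6, 0.0, -0.0]
opening: 0.352
grip_force: 30.0
```

step_arm --increments '[{"slide": [0, 0, 0], "roll": 0}, {"slide": [0, 0, 0], "roll": 0}, {"slide": [0, 0, 0], "roll": 0}, {"slide": [0, 0, 0], "roll": 0}]' --fingers 0.55

```text
t: 17.85
eef_pos: [525.4, -88.0, 1.4]
tcp_rot: [3.141, -0.0, -0.0]
ft_force: [-0.2, 0.4, -1.1]
opening: 0.55
grip_force: 0.0
```

```bash
python3 pts.py; python3 look.py c1 528 -90 40
```

```text
u -60..60 /4, z 85..-22 rel tcp
                              
                              
             +                
            ++                
                              
         ++                   
       +##                    
       ####                   
       #####                  
        #####                 
         ###                  
          ##                  
          ##                  
############                  
############                  
                              
                    ###       
                    ####      
                    ###       
                    #         
                      # #  +  
               +   ###########
                      #+      
                              
                              
                              
                              
[525.4 -88.    1.3] [ 0.4 -0.7 -1.1] 17.9
```

View pics/c1.png

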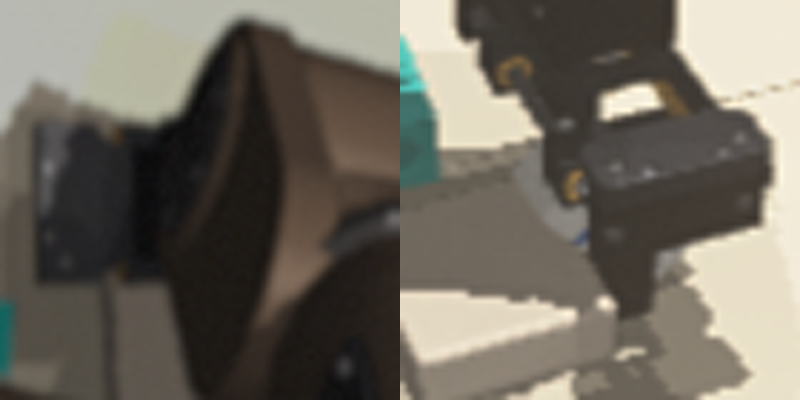

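The bar is leaning against the pad at about 55°, with its upper corner at u≈-32, z≈58. I'll lift off, open fully and turn 90°.

step_arm --increments '[{"slide": [0, 0, -0.03], "roll": 0}, {"slide": [0, 0, -0.08], "roll": 0}, {"slide": [0, 0, -0.13], "roll": 0}, {"slide": [0, 0, -0.13], "roll": 0}]'

```text
t: 18.5
eef_pos: [526.7, -88.3, 134.6]
tcp_rot: [3.14, -0.006, -0.0]
ft_force: [-0.3, 0.8, -0.8]
opening: 0.552
grip_force: 0.0
```

step_arm --increments '[{"slide": [0, 0, 0], "roll": -0.17}, {"slide": [0, 0, 0], "roll": -0.34}, {"slide": [0, 0, 0], "roll": -0.51}, {"slide": [0, 0, 0], "roll": -0.68}, {"slide": [0, 0, 0], "roll": -0.85}]' --fingers 1.0

```text
t: 19.12
eef_pos: [524.9, -87.9, 130.2]
tcp_rot: [-3.14, 0.001, 0.855]
ft_force: [1.0, 0.5, -0.5]
opening: 0.989
grip_force: 0.0
```

step_arm --increments '[{"slide": [0, 0, 0], "roll": -0.17}, {"slide": [0, 0, 0], "roll": -0.34}, {"slide": [0, 0, 0], "roll": -0.51}, {"slide": [0, 0, 0], "roll": -0.68}, {"slide": [0, 0, 0], "roll": -0.721}]'

```text
t: 19.75
eef_pos: [524.9, -87.9, 130.2]
tcp_rot: [-3.14, -0.0, 1.574]
ft_force: [-0.2, -0.1, -0.6]
opening: 1.0
grip_force: 0.0
```

```bash
cat > xz.py <<'E'
from h import *
import sys
cx,cy=float(sys.argv[1]),float(sys.argv[2])
c=imaging.read_camera("side");P=cloud(c);s=state()
x,y,z=[P[...,i] for i in range(3)]
m=(c["z_map"]>0)&(abs(y-cy)<24)&(abs(x-cx)<60)&(z>-6)&(z<100)
g=[[' ']*30 for _ in range(27)]
for a,b,e in zip(x[m],z[m],y[m]): g[int((100-b)/4)][int((a-cx+60)/4)]='#' if e<cy-12 else '+'
print(f"x {cx-60}..{cx+60} /4, z 100..-6");print("\n".join(''.join(r) for r in g));print(s["eef_pos"].round(1),s["tcp_rot"].round(3),s["ft_force"].round(1),round(s["opening"],3),s["grip_force"],s["t"])
k=m&(abs(x-cx)<40)&(z>40); print("y range z>40",np.percentile(y[k],[2,98]).round(1))
E
python3 xz.py 525 -88
```

```text
x 465.0..585.0 /4, z 100..-6
                              
                              
                              
                              
                              
             #                
            ##+               
           #####              
         +######              
         ########+            
       ###########            
       ############           
        ############          
         ############         
          ###########+        
          ############+       
#++++#+### ############+      
#########################     
             ###########+     
              ####### ####    
               #########      
               #######        
                #######       
                 ####         
               ###############
               +##  #####+####
                              
[524.9 -87.8 130.2] [-3.14  -0.     1.574] [ 0.9 -0.1  0. ] 1.001 0.0 19.8
y range z>40 [-107.   -72.8]
```

Clear view of the lean: upper-left corner (493,60), top (518,80), right (563,28), about 54°. I'll come down astride it in x and squeeze gently.

step_arm --increments '[{"slide": [-0.001, 0.003, 0.04], "roll": 0}, {"slide": [-0.001, 0.003, 0.08], "roll": 0}, {"slide": [-0.001, 0.003, 0.096], "roll": 0}, {"slide": [-0.001, 0.003, 0.096], "roll": 0}]'

```text
t: 20.3
eef_pos: [527.9, -88.9, 34.5]
tcp_rot: [-3.139, -0.001, 1.57]
ft_force: [0.4, -0.3, 0.8]
opening: 1.001
grip_force: 0.0
```

step_arm --increments '[{"slide": [0, 0, 0], "roll": 0}, {"slide": [0, 0, 0], "roll": 0}]' --fingers 0.6

```text
t: 20.55
eef_pos: [528.9, -89.1, 36.5]
tcp_rot: [3.14, 0.001, 1.571]
ft_force: [-0.1, -0.6, -0.3]
opening: 0.841
grip_force: 0.0
```

```bash
python3 xz.py 525 -88
```

```text
x 465.0..585.0 /4, z 100..-6
   ###                    ##++
   ##++                   ### 
   ###+                   ##+ 
   +##                    ### 
   ###                    ##+ 
   +#+      #+            ##  
   ###     +###           ##  
   ###     #####          ### 
   ###   #######+         #+# 
   +#+  ##########        #++ 
    ## ###########        +#  
    ## ############       +#+ 
    +#  ############      #   
     #   # ##########     ##+ 
    +#    ############    +#  
    +#    ############+   ++  
#+++++ ############# ##       
################ #######      
             ############     
              ###########+    
               #### #####     
                #######       
                 ####         
                 ####         
               ###############
               +##### ## ##+##
                              
[528.8 -89.1  36.3] [3.140e+00 1.000e-03 1.571e+00] [ 0.2 -0.4 -1.2] 0.804 0.0 20.6
y range z>40 [-107.   -72.6]
```

The fingers straddle the bar. Closing further.

step_arm --increments '[{"slide": [0, 0, 0], "roll": 0}, {"slide": [0, 0, 0], "roll": 0}, {"slide": [0, 0, 0], "roll": 0}]' --fingers 0.5

```text
t: 20.98
eef_pos: [529.4, -89.2, 36.1]
tcp_rot: [3.139, 0.001, 1.571]
ft_force: [0.1, -0.0, 13.6]
opening: 0.543
grip_force: 27.1
```

```bash
python3 xz.py 525 -88
```

```text
x 465.0..585.0 /4, z 100..-6
      ####            ####    
      +###            ####    
      +##             +###    
      ####            +##     
       ###            ###     
       ###     +#     ###     
       ###    ####    +##     
       +##  #######   +# #    
       ++++########   +##     
       +############  +##     
       #+###########  +##     
        #+########### ++#     
        #+ ### ######+###     
        ## ######### ###+     
        ##  ##### ######      
        +#   ###########      
#+##++##+##  ###########      
############+ ##########      
               #########      
                #########+    
               ###########    
                #########     
                 #######      
                 #####        
               ###############
               ######### ###+#
                              
[529.5 -89.3  36.3] [3.139e+00 1.000e-03 1.571e+00] [ 1.3 -0.6 11.6] 0.544 26.562162190675735 21.025
y range z>40 [-107.3  -75.3]
```

step_arm --increments '[{"slide": [0, 0, 0], "roll": 0}, {"slide": [0, 0, 0], "roll": 0}, {"slide": [0, 0, 0], "roll": 0}, {"slide": [0, 0, 0], "roll": 0}]' --fingers 0.3

```text
t: 21.52
eef_pos: [529.5, -89.3, 36.3]
tcp_rot: [3.139, 0.001, 1.571]
ft_force: [0.3, 0.2, 10.5]
opening: 0.538
grip_force: 26.5
```

```bash
python3 xz.py 525 -88
```

```text
x 465.0..585.0 /4, z 100..-6
      #+##             ###    
      ####            ####    
      ####            +###    
       #++            +##     
       #+#            +##+    
       ###     +#     +##     
       ###    ####    +##     
       ###  +######   ++##    
       ###+########   +##     
       +############  ++#     
       +############# #+#     
       +############# ++#     
       +## ###########+#+     
        +# ##########+++      
        +#  ############      
        +#   ###########      
#+#+++###### # #########      
############  ###########     
               #########+     
               ######## ##    
                #########     
                ####### #     
                 #######      
                  ## #        
               ###############
               +#+######  #+##
                              
[529.5 -89.3  36.3] [3.138e+00 1.000e-03 1.571e+00] [1.  1.2 9.5] 0.54 26.503395661711693 21.575
y range z>40 [-107.2  -75.5]
```

It's jammed at about 60°, with friction wedging it between the two contacts. It only needs to pass about 64° to stand by itself, so I'll open a bit and push its upper corner with the left finger, keeping the right finger as a guard.

step_arm --increments '[{"slide": [0, 0, 0], "roll": 0}, {"slide": [0, 0, 0], "roll": 0}, {"slide": [0, 0, 0], "roll": 0}]' --fingers 0.8

```text
t: 21.95
eef_pos: [528.2, -88.9, 35.1]
tcp_rot: [-3.141, -0.0, 1.571]
ft_force: [0.3, 0.3, 0.7]
opening: 0.779
grip_force: 0.0
```

step_arm --increments '[{"slide": [0, 0.003, 0], "roll": 0}, {"slide": [0, 0.006, 0], "roll": 0}, {"slide": [0, 0.009, 0], "roll": 0}, {"slide": [0, 0.012, 0], "roll": 0}, {"slide": [0, 0.0145, 0], "roll": 0}]'

```text
t: 22.58
eef_pos: [543.1, -89.0, 35.3]
tcp_rot: [3.142, 0.0, 1.571]
ft_force: [-0.5, 0.0, 0.2]
opening: 0.798
grip_force: 0.0
```

```bash
python3 xz.py 535 -88
```

```text
x 475.0..595.0 /4, z 100..-6
    #+#                   +##+
    +##                   +##+
    +##+                  ##+#
    +##+                  +###
    +##+                  +## 
     ###     ###          +## 
     ##+    ###           +++ 
     ##+ +######          ###+
     ##++########         ##+ 
     +############        ### 
     +# ##########        +## 
     +#+###########       +## 
     +#+ ###########      +#  
      #   #########       +++ 
      ##  ###########     +#+ 
      ++   ##########     +#  
  +#####    #########         
##########  ##########        
            #### #####        
             ##########       
              ###### ###      
              #### ###        
               ######         
                ##            
            +#################
            #### #############
                              
[543.4 -89.   35.3] [3.141 0.    1.571] [ 0.4 -0.3  0.8] 0.801 0.0 22.625
y range z>40 [-107.2  -74.3]
```

The left finger is now at the corner at about 60°. A few mm more.

step_arm --increments '[{"slide": [0, 0.002, 0], "roll": 0}, {"slide": [0, 0.004, 0], "roll": 0}, {"slide": [0, 0.006, 0], "roll": 0}, {"slide": [0, 0.008, 0], "roll": 0}, {"slide": [0, 0.01, 0], "roll": 0}]'

```text
t: 23.25
eef_pos: [553.0, -89.0, 35.3]
tcp_rot: [-3.142, 0.0, 1.571]
ft_force: [0.4, -1.0, 0.1]
opening: 0.8
grip_force: 0.0
```

```bash
python3 xz.py 535 -88
```

```text
x 475.0..595.0 /4, z 100..-6
       ##+                   #
       +##                   +
       ###+                  #
       +##+                  +
       ###+                 +#
       #+#+                  +
       +###     +###+  +     #
       +##      #########+   #
       ###+     # #######    +
        ##+     #########    #
        ##+     #########   ##
        # +     #########    #
        ###     #########    #
        ##      #########   +#
         ##     #########    #
         #     +#########    #
#####++###+     #########    +
#########+      #########     
                #########     
               +#########     
               +#########     
               ##########     
               +#########     
               +#########     
            ##################
             #++  #### #####+#
                              
[553.2 -89.   35.3] [3.141 0.    1.571] [0.1 0.2 0.2] 0.797 0.0 23.3
y range z>40 [-106.1  -73.3]
```

The bar is standing upright on the worktop (x 538–573, top about 71). I'll centre on it and grip.

step_arm --increments '[{"slide": [-0.001, 0.0025, 0], "roll": 0}, {"slide": [-0.001, 0.0025, 0], "roll": 0}, {"slide": [-0.001, 0.0025, 0], "roll": 0}, {"slide": [-0.001, 0.0025, 0], "roll": 0}, {"slide": [-0.001, 0.0025, 0], "roll": 0}]' --fingers 0.2

```text
t: 23.92
eef_pos: [555.3, -90.0, 35.3]
tcp_rot: [-3.142, 0.0, 1.571]
ft_force: [1.3, 0.5, 0.3]
opening: 0.355
grip_force: 29.9
```

step_arm --increments '[{"slide": [0, 0, 0], "roll": 0}, {"slide": [0, 0, -0.02], "roll": 0}, {"slide": [0, 0, -0.06], "roll": 0}, {"slide": [0, 0, -0.1], "roll": 0}, {"slide": [0, 0, -0.1], "roll": 0}]'

```text
t: 24.55
eef_pos: [556.4, -90.2, 137.9]
tcp_rot: [3.137, 0.001, 1.571]
ft_force: [0.0, 0.3, -1.9]
opening: 0.355
grip_force: 29.9
```

```bash
sed 's/(z>-6)&(z<100)/(z>54)\&(z<160)/;s/(100-b)/(160-b)/;s/z 100..-6/z 160..54/;s/z>40/z>104/' xz.py > xzh.py; python3 xzh.py 556 -88; python3 d.py 520.5 212.5 120
```

```text
x 496.0..616.0 /4, z 160..54
        +#############        
         ############         
         ############         
         ############         
         ############         
         ###########          
           #########          
          +#########          
          +#########          
          +#########          
           #########          
          +#########          
          +#########          
          ##########          
           +#  # #            
                              
                              
                              
                              
                              
                              
                              
                              
                              
                              
                              
                              
[555.6 -90.  136.1] [3.140e+00 1.000e-03 1.571e+00] [ 0.3  1.5 -1.8] 0.356 29.851567575697118 24.6
y range z>40 [-107.2  -74.9]
t 24.6 pos [555.6 -90.  136.1] rot [3.140e+00 1.000e-03 1.571e+00] F [ 0.3  1.5 -1.8] open 0.356 grip 29.9
slide mm [302.5 -35.1  15.8]
```

step_arm --increments '[{"slide": [0.05, -0.006, 0], "roll": 0}, {"slide": [0.1, -0.012, 0], "roll": 0}, {"slide": [0.15, -0.018, 0], "roll": 0}, {"slide": [0.2, -0.024, 0], "roll": 0}, {"slide": [0.25, -0.03, 0], "roll": 0}]'

```text
t: 25.22
eef_pos: [524.3, 161.5, 133.7]
tcp_rot: [-3.139, 0.001, 1.571]
ft_force: [0.0, -1.2, -0.3]
opening: 0.357
grip_force: 29.9
```

step_arm --increments '[{"slide": [0.03, -0.003, 0], "roll": 0}, {"slide": [0.0525, -0.005, 0], "roll": 0}, {"slide": [0.0525, -0.005, 0.01], "roll": 0}, {"slide": [0.0525, -0.005, 0.02], "roll": 0}, {"slide": [0.0525, -0.005, 0.02], "roll": 0}]'

```text
t: 25.85
eef_pos: [519.9, 211.5, 113.8]
tcp_rot: [-3.139, 0.001, 1.57]
ft_force: [0.7, -1.0, -0.7]
opening: 0.354
grip_force: 29.9
```

```bash
python3 d.py 520.5 212.5 104; python3 - <<'E'
from h import *
c=imaging.read_camera("side");P=cloud(c);s=state();t=s["eef_pos"]
x,y,z=[P[...,i] for i in range(3)];ok=(c["z_map"]>0)
p=ok&(np.hypot(x-521,y-212)<12)&(z>25)&(z<60)
print("pin pts",p.sum(),np.median(P[p],0).round(1),"x",np.percentile(x[p],[10,90]).round(1),"y",np.percentile(y[p],[10,90]).round(1))
b=ok&(abs(x-t[0])<30)&(abs(y-t[1])<30)&(z>t[2]-32)&(z<t[2]-4)
print("bar pts",b.sum(),"x",np.percentile(x[b],[3,97]).round(1),"y",np.percentile(y[b],[3,97]).round(1))
b=ok&(abs(x-t[0])<30)&(abs(y-t[1])<30)&(z>t[2]-50)&(z<t[2]-4)
print("z low",np.percentile(z[b]-t[2],[0,2,5,10]).round(1))
E
```

```text
t 25.85 pos [519.9 211.5 113.8] rot [-3.139e+00  1.000e-03  1.570e+00] F [ 0.7 -1.  -0.7] open 0.354 grip 29.9
slide mm [1.  0.7 9.8]
pin pts 29 [519.7 209.   43.4] x [517.1 523.1] y [206.8 212.2]
bar pts 120 x [503.3 536.6] y [193.1 223.3]
z low [-49.2 -46.9 -36.4 -33.4]
```

The pin and bar agree within about 2 mm. Now lowering and feeling: a miss would stop at TCP ≈103, the shallow end at ≈97 and the deep pocket at ≈75.

step_arm --increments '[{"slide": [0.0015, 0.0005, 0.005], "roll": 0}, {"slide": [0.0015, 0.0005, 0.01], "roll": 0}, {"slide": [0.0015, 0.0005, 0.0115], "roll": 0}, {"slide": [0.0015, 0.0005, 0.013], "roll": 0}]'

```text
t: 26.4
eef_pos: [520.9, 214.0, 102.2]
tcp_rot: [3.142, 0.0, 1.571]
ft_force: [-0.3, -0.1, -0.8]
opening: 0.356
grip_force: 29.9
```

step_arm --increments '[{"slide": [0, 0, 0.001], "roll": 0}, {"slide": [0, 0, 0.002], "roll": 0}, {"slide": [0, 0, 0.003], "roll": 0}, {"slide": [0, 0, 0.003], "roll": 0}]'

```text
t: 26.9
eef_pos: [520.8, 214.0, 99.2]
tcp_rot: [-3.142, 0.0, 1.571]
ft_force: [-0.4, 0.2, -1.2]
opening: 0.355
grip_force: 29.9
```

step_arm --increments '[{"slide": [0, 0, 0.001], "roll": 0}, {"slide": [0, 0, 0.002], "roll": 0}, {"slide": [0, 0, 0.003], "roll": 0}, {"slide": [0, 0, 0.004], "roll": 0}, {"slide": [0, 0, 0.004], "roll": 0}]'

```text
t: 27.52
eef_pos: [520.8, 214.0, 95.2]
tcp_rot: [-3.141, 0.0, 1.571]
ft_force: [-0.1, 1.1, -0.3]
opening: 0.356
grip_force: 29.9
```

step_arm --increments '[{"slide": [0, 0, 0.001], "roll": 0}, {"slide": [0, 0, 0.002], "roll": 0}, {"slide": [0, 0, 0.003], "roll": 0}, {"slide": [0, 0, 0.004], "roll": 0}, {"slide": [0, 0, 0.004], "roll": 0}]'

```text
t: 28.15
eef_pos: [520.8, 214.0, 91.2]
tcp_rot: [-3.141, 0.0, 1.571]
ft_force: [-0.1, 0.3, -1.0]
opening: 0.358
grip_force: 29.9
```

```bash
python3 d.py; sed -i 's/z>54)&(z<160/z>30)\&(z<136/;s/(160-b)/(136-b)/' xzh.py; python3 xzh.py 520.5 213
```

```text
t 28.15 pos [520.8 214.   91.2] rot [-3.141  0.     1.571] F [-0.1  0.3 -1. ] open 0.358 grip 29.9
x 460.5..580.5 /4, z 160..54
        +##+       +++        
        + +  + # # ++#        
        +++######+##++        
        ++++########++        
         ++####+####++        
        +++#+### ###+#        
         ++##########+        
         ++#########+         
         + ######## ++        
          +####+####+         
          #+######+#+         
           ###+#####          
           #####+##           
          +########           
           # ######           
          +##+######          
          +##+####+#          
           #########          
          ++####+##           
          +### ####+          
                              
              ++              
              ++              
              ++              
              ++              
              ++              
              +               
[520.8 214.   91.3] [-3.142  0.     1.571] [ 0.3 -0.4 -1.3] 0.36 29.857972079562387 28.2
y range z>40 [196.7 229.6]
```

It has gone in about 12 mm with no force, so the deep pocket is facing down. I'll confirm by feeling the bottom near TCP 75.

step_arm --increments '[{"slide": [0, 0, 0.005], "roll": 0}, {"slide": [0, 0, 0.01], "roll": 0}, {"slide": [0, 0, 0.0135], "roll": 0}, {"slide": [0, 0, 0.015], "roll": 0}, {"slide": [0, 0, 0.0165], "roll": 0}]'

```text
t: 28.82
eef_pos: [520.9, 214.0, 75.1]
tcp_rot: [3.141, 0.0, 1.571]
ft_force: [-4.4, -1.0, 16.0]
opening: 0.357
grip_force: 29.9
```

step_arm --increments '[{"slide": [0, 0, 0.0005], "roll": 0}, {"slide": [0, 0, 0.001], "roll": 0}, {"slide": [0, 0, 0.001], "roll": 0}]'

```text
t: 29.2
eef_pos: [520.9, 214.1, 75.1]
tcp_rot: [3.141, -0.0, 1.571]
ft_force: [-4.5, -0.7, 14.7]
opening: 0.356
grip_force: 29.9
```

The bottom of the pocket is felt at 28 mm: the deep pocket faces down, so the adapter must be turned over. Next I lift it off the pin and stand it on the pad's −x part. Then I tip it toward +x so it lies with the deep end at −x, and repeat the standing-up with the roles swapped.

step_arm --increments '[{"slide": [0, 0, -0.02], "roll": 0}, {"slide": [0, 0, -0.045], "roll": 0}, {"slide": [-0.01, 0, -0.065], "roll": 0}, {"slide": [-0.05, -0.01, -0.065], "roll": 0}, {"slide": [-0.1, -0.023, -0.065], "roll": 0}]'

```text
t: 29.82
eef_pos: [497.7, 113.5, 139.1]
tcp_rot: [3.14, -0.0, 1.572]
ft_force: [1.0, -0.7, -2.2]
opening: 0.358
grip_force: 29.9
```

step_arm --increments '[{"slide": [-0.05, -0.013, 0], "roll": 0}, {"slide": [-0.1, -0.026, 0], "roll": 0}, {"slide": [-0.15, -0.039, 0], "roll": 0}, {"slide": [-0.19, -0.05, 0], "roll": 0}, {"slide": [-0.206, -0.052, 0.01], "roll": 0}]'

```text
t: 30.45
eef_pos: [445.8, -93.7, 129.2]
tcp_rot: [3.14, 0.001, 1.569]
ft_force: [-0.6, -0.3, -1.0]
opening: 0.353
grip_force: 29.9
```

```bash
python3 d.py 446 -92 66
```

```text
t 30.45 pos [445.8 -93.7 129.2] rot [3.140e+00 1.000e-03 1.569e+00] F [-0.6 -0.3 -1. ] open 0.353 grip 29.9
slide mm [ 1.8  0.1 63.2]
```

step_arm --increments '[{"slide": [0.0015, 0, 0.03], "roll": 0}, {"slide": [0.0015, 0, 0.055], "roll": 0}, {"slide": [0.0015, 0, 0.0615], "roll": 0}, {"slide": [0.0015, 0, 0.063], "roll": 0}, {"slide": [0.0015, 0, 0.063], "roll": 0}]'

```text
t: 31.08
eef_pos: [446.3, -90.4, 66.4]
tcp_rot: [3.141, 0.0, 1.571]
ft_force: [0.4, 0.1, -1.2]
opening: 0.36
grip_force: 29.9
```

step_arm --increments '[{"slide": [0, 0, 0], "roll": 0}, {"slide": [0, 0, 0], "roll": 0}, {"slide": [0, 0, 0], "roll": 0}]' --fingers 0.6

```text
t: 31.45
eef_pos: [446.0, -90.5, 66.1]
tcp_rot: [3.141, 0.0, 1.571]
ft_force: [0.3, 0.5, -0.4]
opening: 0.582
grip_force: 0.0
```

step_arm --increments '[{"slide": [0, 0.01, 0], "roll": 0}, {"slide": [0, 0.018, 0], "roll": 0}, {"slide": [0, 0.025, 0], "roll": 0}, {"slide": [0, 0.032, 0], "roll": 0}, {"slide": [0, 0.038, 0], "roll": 0}]'

```text
t: 32.08
eef_pos: [484.3, -90.4, 65.8]
tcp_rot: [-3.141, 0.0, 1.571]
ft_force: [-1.5, 0.6, 0.7]
opening: 0.597
grip_force: 0.6
```

```bash
sed 's/z<100/z<130/;s/z>-6/z>24/;s/(100-b)/(130-b)/' xz.py > xzp.py; python3 xzp.py 475 -92
```

```text
x 415.0..535.0 /4, z 100..-6
       +#+              ++++  
       +++              ++#+  
       ++++             ++ +  
       ++#+             ++++  
       ++++             ++++  
       ++++             +++   
       +#+#+ +  +++     +#+   
        #++####+###     +++   
        ++#########     +++   
        ++#########     +++   
        ++##+#####+     +#+   
        ++###+# ###     ++    
        ++######+##     +#    
        ++#########     +++   
         +###+#+###     ++    
         +#########     ++    
          #####+###           
          ##+######           
          #########           
          ###+#####           
          ########+           
          #########           
          ++#######           
          ### #####           
   ######################     
   #+###++# # ###  # ####     
   #                          
[484.9 -90.6  65.8] [3.141 0.    1.571] [-0.2 -0.5  0.2] 0.598 0.2099416928831488 32.125
y range z>40 [-106.9  -76.7]
```

It slid instead of tipping because the push was too low for the pad's friction. I'll carry it back and push nearer the top.

step_arm --increments '[{"slide": [0, -0.006, 0], "roll": 0}, {"slide": [0, -0.012, 0], "roll": 0}, {"slide": [0, -0.012, 0], "roll": 0}, {"slide": [0, -0.012, 0], "roll": 0}]' --fingers 0.2

```text
t: 32.62
eef_pos: [471.7, -90.5, 65.9]
tcp_rot: [-3.141, 0.0, 1.571]
ft_force: [-1.0, -0.5, 2.3]
opening: 0.356
grip_force: 30.0
```

step_arm --increments '[{"slide": [0, 0, -0.005], "roll": 0}, {"slide": [0, -0.02, -0.005], "roll": 0}, {"slide": [0, -0.029, -0.005], "roll": 0}, {"slide": [0, -0.029, 0.0], "roll": 0}, {"slide": [0, -0.029, 0.0], "roll": 0}]'

```text
t: 33.25
eef_pos: [443.2, -90.6, 65.7]
tcp_rot: [-3.141, 0.0, 1.571]
ft_force: [-2.7, -1.3, 4.3]
opening: 0.353
grip_force: 30.0
```

step_arm --increments '[{"slide": [0, 0, 0], "roll": 0}, {"slide": [0, 0, 0], "roll": 0}, {"slide": [0, 0, -0.014], "roll": 0}, {"slide": [0, 0, -0.028], "roll": 0}, {"slide": [0, 0, -0.028], "roll": 0}]' --fingers 0.6

```text
t: 33.88
eef_pos: [443.5, -90.6, 94.3]
tcp_rot: [3.14, 0.001, 1.571]
ft_force: [0.2, 1.0, -0.0]
opening: 0.599
grip_force: 0.0
```

step_arm --increments '[{"slide": [0, 0.009, 0], "roll": 0}, {"slide": [0, 0.016, 0], "roll": 0}, {"slide": [0, 0.023, 0], "roll": 0}, {"slide": [0, 0.03, 0], "roll": 0}]'

```text
t: 34.38
eef_pos: [473.4, -90.4, 93.6]
tcp_rot: [-3.141, 0.0, 1.571]
ft_force: [-0.4, -0.4, 0.0]
opening: 0.6
grip_force: 0.1
```

```bash
python3 xzp.py 475 -92
```

```text
x 415.0..535.0 /4, z 100..-6
     +++             ++++     
     +++             +++      
     +#+             +++      
     +++             +++      
     +++             +++      
     ++###+          +++      
     +++#####+       ++       
      ++#######++    +++      
      ++#########    +++      
      +####### ##             
      +##########             
      ##########              
      +#########              
     +#########               
     ##########               
     ####+#####               
    +##########               
    ##########                
    #########                 
   +######## +                
   +#########                 
   ########+#                 
   +########                  
      ######                  
   ######################     
   ##+ ###  ###+####+++#      
   #                          
[474.2 -90.6  93.7] [3.141 0.    1.571] [-0.  -0.3 -0.2] 0.602 0.0 34.425
y range z>40 [-107.2  -74.1]
```

It's tipping now. Push it past balance.

step_arm --increments '[{"slide": [0, 0.006, 0], "roll": 0}, {"slide": [0, 0.012, 0], "roll": 0}, {"slide": [0, 0.018, 0], "roll": 0}, {"slide": [0, 0.02, 0], "roll": 0}]'

```text
t: 34.92
eef_pos: [493.3, -90.5, 93.8]
tcp_rot: [3.141, 0.0, 1.571]
ft_force: [-0.2, 0.4, 0.1]
opening: 0.596
grip_force: 0.0
```

```bash
python3 xzp.py 495 -92; python3 - <<'E'
from h import *
c=imaging.read_camera("side");P=cloud(c);x,y,z=[P[...,i] for i in range(3)]
m=(c["z_map"]>0)&(z>57)&(z<70)&(abs(y+90)<50)&(abs(x-490)<70)
r=cv2.minAreaRect(P[m][:,:2].astype(np.float32));print(m.sum(),r)
E
```

```text
x 435.0..555.0 /4, z 100..-6
     +++             +++      
     +++             ++++     
     +++             +++      
     +#+             +++      
     +++             +++      
     +#+             +++      
     +++             ++       
      ++             +++      
      ++             ++       
                              
                              
                              
                              
                              
       +#####+                
       #######+#####          
       +##############+##+    
       ########+##########    
       # ################+    
       #########+#######+     
      +########### ######     
      ##### #############     
      +#################      
      +   # ############      
########################      
#+########### ##  ##  ##      
                              
[493.3 -90.5  93.8] [3.141 0.    1.571] [ 0.1  0.5 -0. ] 0.601 0.0 34.975
y range z>40 [-107.5  -72.9]
369 ((494.90716552734375, -88.9884262084961), (71.01264953613281, 38.18269348144531), 1.2446062564849854)
```

The bar lies with the deep end at −x, centred at about (495,-89.5) with yaw near 0. I'll turn the gripper back and grip 13 mm to the +x side, a bit high on the bar.

step_arm --increments '[{"slide": [0, 0.005, 0], "roll": 0.18}, {"slide": [0, 0.01, 0], "roll": 0.36}, {"slide": [0, 0.0145, 0], "roll": 0.54}, {"slide": [0, 0.0145, 0], "roll": 0.72}, {"slide": [0, 0.0145, 0], "roll": 0.9}]'

```text
t: 35.65
eef_pos: [507.2, -90.5, 93.8]
tcp_rot: [-3.142, 0.0, 0.665]
ft_force: [-0.1, 0.8, 0.1]
opening: 0.6
grip_force: 0.0
```

step_arm --increments '[{"slide": [0, 0, 0], "roll": 0.18}, {"slide": [0, 0, 0], "roll": 0.36}, {"slide": [0, 0, 0], "roll": 0.54}, {"slide": [0, 0, 0], "roll": 0.67}, {"slide": [0, 0, 0], "roll": 0.67}]'

```text
t: 36.28
eef_pos: [507.2, -90.5, 93.8]
tcp_rot: [3.142, 0.0, 0.002]
ft_force: [0.7, -0.4, -0.3]
opening: 0.597
grip_force: 0.0
```

```bash
python3 xzp.py 495 -92; python3 d.py 508 -89.5 38
```

```text
x 435.0..555.0 /4, z 100..-6
                              
                              
                              
                              
                              
                              
                              
                              
                              
                              
                              
                              
                              
                              
                              
        ++ +##+++ +++++       
      ##################      
      ##################      
      +#################      
      ##+###############      
      #### #############      
      #+###############+      
      ## ######## ######      
      ##################      
########################      
+++############ ## #          
                              
[507.2 -90.5  93.8] [3.142 0.    0.004] [ 0.4  0.2 -0.2] 0.601 0.0 36.325
y range z>40 [-107.4  -73.1]
t 36.33 pos [507.2 -90.5  93.8] rot [3.142 0.    0.004] F [ 0.4  0.2 -0.2] open 0.601 grip 0.0
slide mm [ 0.8 -1.  55.8]
```

step_arm --increments '[{"slide": [0.001, -0.001, 0.03], "roll": 0}, {"slide": [0.001, -0.001, 0.056], "roll": 0}, {"slide": [0.001, -0.001, 0.056], "roll": 0}]'

```text
t: 36.7
eef_pos: [507.5, -89.3, 36.6]
tcp_rot: [-3.141, 0.003, 0.003]
ft_force: [-0.1, -0.1, -0.3]
opening: 0.602
grip_force: 0.0
```

step_arm --increments '[{"slide": [0, 0, 0], "roll": 0}, {"slide": [0, 0, 0], "roll": 0}, {"slide": [0, 0, 0], "roll": 0}]' --fingers 0.2

```text
t: 37.08
eef_pos: [508.7, -89.5, 38.6]
tcp_rot: [3.141, -0.001, 0.001]
ft_force: [0.6, 0.3, 4.9]
opening: 0.355
grip_force: 29.9
```

step_arm --increments '[{"slide": [0, 0, -0.03], "roll": 0}, {"slide": [0.005, -0.02, -0.065], "roll": 0}, {"slide": [0.015, -0.065, -0.08], "roll": 0}, {"slide": [0.025, -0.11, -0.08], "roll": 0}, {"slide": [0.035, -0.155, -0.08], "roll": 0}]'

```text
t: 37.7
eef_pos: [543.5, 66.9, 118.5]
tcp_rot: [3.141, -0.001, 0.001]
ft_force: [0.5, -1.3, -1.7]
opening: 0.358
grip_force: 29.9
```

step_arm --increments '[{"slide": [0.008, -0.045, 0], "roll": 0}, {"slide": [0.016, -0.09, 0], "roll": 0}, {"slide": [0.018, -0.135, 0], "roll": 0}, {"slide": [0.018, -0.147, 0.01], "roll": 0}, {"slide": [0.018, -0.147, 0.03], "roll": 0}]'

```text
t: 38.33
eef_pos: [561.1, 213.3, 87.8]
tcp_rot: [-3.141, -0.001, 0.002]
ft_force: [0.2, -0.2, -1.3]
opening: 0.356
grip_force: 29.9
```

```bash
python3 d.py 561 213 76; python3 pts.py
```

```text
t 38.33 pos [561.1 213.3  87.8] rot [-3.141e+00 -1.000e-03  2.000e-03] F [ 0.2 -0.2 -1.3] open 0.356 grip 29.9
slide mm [-0.1  0.3 11.8]
u -60..60 /4, z 85..-22 rel tcp
                              
                              
                              
                              
                              
                              
            +                 
                              
            +                 
                              
                              
             +                
                              
   ##+###++#+++     +         
   ##########++   ###         
   ## #######     ###         
   ##########     ###         
   #########      ###         
   # ########     ##          
   ############## ###         
   ######## # #  # #          
   ##################         
   + #  #### ### ###          
                              
                              
    +++                       
    +++                       
[559.8 212.3  84.9] [-1.2 -0.4 -3. ] 38.375
```

The bar is level with its underside about 7 mm below the TCP. Pin swing again.

step_arm --increments '[{"slide": [0, 0, 0.009], "roll": 0}, {"slide": [0, 0, 0.013], "roll": 0}, {"slide": [0.001, 0, 0.017], "roll": 0}, {"slide": [0.0025, 0, 0.021], "roll": 0}, {"slide": [0.0035, 0, 0.025], "roll": 0}]'

```text
t: 39.0
eef_pos: [566.3, 212.3, 64.5]
tcp_rot: [-3.141, -0.004, 0.0]
ft_force: [2.9, -0.7, 8.6]
opening: 0.357
grip_force: 30.0
```

step_arm --increments '[{"slide": [0, 0, 0.0035], "roll": 0}, {"slide": [0, 0, 0.007], "roll": 0}, {"slide": [-0.0005, 0, 0.01], "roll": 0}, {"slide": [-0.001, 0, 0.013], "roll": 0}]'

```text
t: 39.5
eef_pos: [566.5, 212.3, 52.0]
tcp_rot: [-3.14, -0.007, 0.0]
ft_force: [7.2, -0.8, 10.4]
opening: 0.356
grip_force: 30.0
```

```bash
python3 pts.py
```

```text
u -60..60 /4, z 85..-22 rel tcp
      +                       
                              
                              
                              
                              
                              
                              
                              
     ###                      
    +##+#+                    
    #######++                 
   ##########+                
   ##########                 
  ###########                 
  ## ########                 
 ######### ##     ###         
   ##########    ####         
     ########      ##         
  +++   #####     ##          
  ++    #####    ##           
  +++     #### # #            
  ++         ## ##            
  +++         ## ##           
  ++            ##            
  +++                         
  +++                         
  ++                          
[566.4 212.3  51.6] [ 7.7 -1.7  8.6] 39.55
```

Right on plan: about 30° with little slip. Continuing.

step_arm --increments '[{"slide": [-0.001, 0, 0.003], "roll": 0}, {"slide": [-0.0025, 0, 0.006], "roll": 0}, {"slide": [-0.0035, 0, 0.009], "roll": 0}, {"slide": [-0.005, 0, 0.012], "roll": 0}, {"slide": [-0.008, 0, 0.0165], "roll": 0}]'

```text
t: 40.17
eef_pos: [559.9, 212.4, 35.9]
tcp_rot: [-3.14, -0.01, 0.0]
ft_force: [12.3, -1.7, 12.6]
opening: 0.356
grip_force: 30.0
```

step_arm --increments '[{"slide": [-0.003, 0, 0.0025], "roll": 0}, {"slide": [-0.006, 0, 0.005], "roll": 0}, {"slide": [-0.008, 0, 0.006], "roll": 0}]'

```text
t: 40.55
eef_pos: [554.2, 212.7, 30.7]
tcp_rot: [-3.139, -0.015, 0.0]
ft_force: [20.7, -4.6, 13.6]
opening: 0.356
grip_force: 30.0
```

```bash
python3 pts.py
```

```text
u -60..60 /4, z 85..-22 rel tcp
      +++                     
                              
                              
                              
                              
         ++                   
        ###                   
       +###                   
     +#####                   
     ######                   
      #### #                  
      +#####                  
      ++#####     #           
     +++ ####     ##          
     +++  ###      ##         
      ++  ##      ####        
     +++  ###     #####       
      ++          ######      
     +++         #####        
     + +         #####        
     +++    #   ## #          
      ++       # ##           
      +         ##            
    + +                       
    ++#+++                    
###+#######+###               
##+##+ +   ### +              
[554.1 212.7  30.7] [18.9 -3.2 12.9] 40.6
```

step_arm --increments '[{"slide": [-0.003, 0, 0.0015], "roll": 0}, {"slide": [-0.006, 0, 0.003], "roll": 0}, {"slide": [-0.007, 0, 0.003], "roll": 0}]'

```text
t: 40.98
eef_pos: [548.9, 212.7, 28.1]
tcp_rot: [-3.138, -0.019, 0.0]
ft_force: [28.5, -5.5, 9.8]
opening: 0.358
grip_force: 30.0
```

step_arm --increments '[{"slide": [0.01, 0, -0.005], "roll": 0}, {"slide": [0.02, 0, -0.03], "roll": 0}, {"slide": [0.02, 0, -0.07], "roll": 0}, {"slide": [0.015, 0.03, -0.075], "roll": 0}, {"slide": [0.01, 0.075, -0.075], "roll": 0}]'

```text
t: 41.6
eef_pos: [550.7, 137.2, 100.3]
tcp_rot: [-3.141, -0.001, 0.002]
ft_force: [1.1, -0.1, -0.8]
opening: 0.359
grip_force: 30.0
```

step_arm --increments '[{"slide": [-0.005, 0.048, 0], "roll": 0}, {"slide": [-0.01, 0.096, 0], "roll": 0}, {"slide": [-0.015, 0.144, 0], "roll": 0}, {"slide": [-0.02, 0.192, 0], "roll": 0}, {"slide": [-0.025, 0.225, 0], "roll": 0}]'

```text
t: 42.22
eef_pos: [525.4, -89.6, 99.6]
tcp_rot: [3.141, 0.0, -0.001]
ft_force: [0.2, 0.7, -1.9]
opening: 0.359
grip_force: 30.0
```

```bash
python3 pts.py; python3 d.py 528 -88 10
```

```text
u -60..60 /4, z 85..-22 rel tcp
      #++         ++ +        
                              
                              
                              
                              
          ##                  
         ###                  
        ####                  
      +#####                  
       #####                  
        ####                  
        #####                 
         ####     #           
          ###    ####         
           ##     ####        
            #    # ####       
            #     ######      
            #      ######     
            #    # ## #       
            #+   ######       
            #########         
            +#  ## #          
                              
                              
                              
                              
                              
[525.2 -92.2  99.5] [ 0.8 -2.9 -0.1] 42.275
t 42.27 pos [525.2 -92.2  99.5] rot [ 3.141e+00 -0.000e+00 -2.000e-03] F [ 0.8 -2.9 -0.1] open 0.36 grip 30.0
slide mm [ 2.8 -4.2 89.5]
```

step_arm --increments '[{"slide": [0.001, -0.002, 0.04], "roll": 0}, {"slide": [0.001, -0.002, 0.075], "roll": 0}, {"slide": [0.001, -0.002, 0.09], "roll": 0}, {"slide": [0.001, -0.002, 0.0945], "roll": 0}, {"slide": [0.001, -0.002, 0.0955], "roll": 0}]'

```text
t: 42.9
eef_pos: [526.6, -85.4, 5.9]
tcp_rot: [3.141, 0.0, 0.001]
ft_force: [-9.7, 1.3, 30.6]
opening: 0.35
grip_force: 30.0
```

```bash
python3 xz.py 526 -90
```

```text
x 466.0..586.0 /4, z 100..-6
      #+++++                  
      #+   +                  
      +++  +                  
           ++                 
            +   +++           
                              
                              
          #                   
          #                   
       ++###                  
       #####                  
       +##+#                  
        ####                  
         ##++                 
          ++#                 
          ###                 
##+#+####++### # ##           
###################           
            ###### ####       
             ##### +###++     
             ##### #+##+      
              #### +##+       
              #### +#+        
                # #+          
              ################
              ######++####+#+#
                              
[526.6 -85.4   6. ] [3.141e+00 0.000e+00 1.000e-03] [-8.   1.  21.6] 0.354 29.999863376724534 42.95
y range z>40 [-105.9  -66.3]
```

The bar touches the worktop and the pad edge. Release, lift off, open and turn 90°, as before.

step_arm --increments '[{"slide": [0, 0, 0], "roll": 0}, {"slide": [0, 0, 0], "roll": 0}, {"slide": [0, 0, 0], "roll": 0}]' --fingers 0.55

```text
t: 43.32
eef_pos: [527.0, -85.5, 4.0]
tcp_rot: [3.141, -0.0, 0.001]
ft_force: [-0.3, -0.4, 0.1]
opening: 0.544
grip_force: 0.0
```

step_arm --increments '[{"slide": [0, 0, -0.03], "roll": 0}, {"slide": [0, 0, -0.08], "roll": 0}, {"slide": [0, 0, -0.12], "roll": 0}, {"slide": [0, 0, -0.125], "roll": -0.17}]'

```text
t: 43.82
eef_pos: [527.9, -85.7, 131.6]
tcp_rot: [3.14, -0.004, 0.174]
ft_force: [-0.6, -0.3, 0.4]
opening: 0.55
grip_force: 0.0
```

step_arm --increments '[{"slide": [0, 0, 0], "roll": -0.18}, {"slide": [0, 0, 0], "roll": -0.36}, {"slide": [0, 0, 0], "roll": -0.54}, {"slide": [0, 0, 0], "roll": -0.72}, {"slide": [0, 0, 0], "roll": -0.9}]' --fingers 0.9

```text
t: 44.45
eef_pos: [526.8, -85.4, 128.7]
tcp_rot: [-3.141, 0.0, 1.077]
ft_force: [-0.3, 0.1, 0.1]
opening: 0.897
grip_force: 0.0
```

step_arm --increments '[{"slide": [0, 0, 0], "roll": -0.18}, {"slide": [0, 0, 0], "roll": -0.36}, {"slide": [0, 0, 0], "roll": -0.5}, {"slide": [0, 0, 0], "roll": -0.5}]'

```text
t: 44.95
eef_pos: [526.8, -85.4, 128.7]
tcp_rot: [-3.141, -0.0, 1.57]
ft_force: [-0.1, -0.4, -0.7]
opening: 0.901
grip_force: 0.0
```

```bash
python3 xz.py 526 -88
```

```text
x 466.0..586.0 /4, z 100..-6
                              
                              
                              
                              
                              
             +#               
           ###+               
           #####              
        +########             
        #########             
      +##########+            
       ###########+           
        ###########+          
         ###########          
          ###########         
          ############        
++##+#################+       
#######################       
          + ###########+      
              ##########      
              ##########+     
               # #### #       
               ######         
                ####          
              +###############
               ##### #########
                              
[526.8 -85.4 128.8] [-3.141  0.     1.568] [ 0.2  0.  -0.8] 0.898 0.0 45.0
y range z>40 [-104.4  -68.9]
```

Same lean as before. Descend astride and push the upper corner over.

step_arm --increments '[{"slide": [-0.0015, 0, 0.04], "roll": 0}, {"slide": [-0.0015, 0, 0.08], "roll": 0}, {"slide": [-0.0015, 0, 0.093], "roll": 0}, {"slide": [-0.0015, 0.003, 0.0935], "roll": 0}, {"slide": [-0.0015, 0.008, 0.0935], "roll": 0}]'

```text
t: 45.62
eef_pos: [535.8, -87.1, 36.5]
tcp_rot: [3.14, 0.001, 1.57]
ft_force: [1.1, 0.1, 0.2]
opening: 0.907
grip_force: 0.0
```

step_arm --increments '[{"slide": [0, 0.004, 0], "roll": 0}, {"slide": [0, 0.008, 0], "roll": 0}, {"slide": [0, 0.011, 0], "roll": 0}, {"slide": [0, 0.014, 0], "roll": 0}, {"slide": [0, 0.017, 0], "roll": 0}]'

```text
t: 46.25
eef_pos: [552.0, -87.0, 35.3]
tcp_rot: [-3.142, 0.0, 1.571]
ft_force: [-0.1, -0.4, 0.6]
opening: 0.9
grip_force: 0.0
```

step_arm --increments '[{"slide": [0, 0.002, 0], "roll": 0}, {"slide": [0, 0.004, 0], "roll": 0}, {"slide": [0, 0.006, 0], "roll": 0}, {"slide": [0, 0.006, 0], "roll": 0}]'

```text
t: 46.75
eef_pos: [557.9, -87.0, 35.3]
tcp_rot: [3.142, 0.0, 1.571]
ft_force: [-0.2, -0.2, 0.0]
opening: 0.9
grip_force: 0.0
```

```bash
python3 xz.py 536 -88
```

```text
x 476.0..596.0 /4, z 100..-6
       ++#                    
       +++                    
      ++++                    
       #++                    
       +++                    
       ++#                    
       ++            ++       
       +++    +#########      
       +++    +###+#####      
       +++    +#########      
       +++    +#########      
        ++    +#########      
        #+    +########       
        ++    +#### ####      
        ++    +########       
        ++    +###### ##      
++######+     +#########      
##########    +########       
+             ##########      
              +########       
              +#########      
              +#########      
              +#########      
              ##########   #  
            +#################
            ###+#####  ## ####
                              
[557.8 -87.   35.3] [-3.142  0.     1.571] [-0.7 -0.3 -1. ] 0.9 0.0 46.8
y range z>40 [-104.   -71.1]
```

The bar is standing with the deep end up. Centre, grip and lift.

step_arm --increments '[{"slide": [0, -0.0045, 0], "roll": 0}, {"slide": [0, -0.0045, 0], "roll": 0}, {"slide": [0, -0.0045, 0], "roll": 0}, {"slide": [0, -0.0045, 0], "roll": 0}, {"slide": [0, -0.0045, 0], "roll": 0}]' --fingers 0.2

```text
t: 47.42
eef_pos: [553.4, -87.0, 35.3]
tcp_rot: [3.142, 0.0, 1.571]
ft_force: [0.3, 0.1, 1.0]
opening: 0.434
grip_force: 0.0
```

step_arm --increments '[{"slide": [0, 0, 0], "roll": 0}, {"slide": [0, 0, -0.03], "roll": 0}, {"slide": [0, 0, -0.08], "roll": 0}, {"slide": [0, 0, -0.13], "roll": 0}, {"slide": [0, 0, -0.18], "roll": 0}]'

```text
t: 48.05
eef_pos: [553.0, -86.9, 216.9]
tcp_rot: [-3.141, -0.0, 1.571]
ft_force: [0.8, 0.1, -0.4]
opening: 0.351
grip_force: 30.0
```

step_arm --increments '[{"slide": [0, 0, -0.015], "roll": 0}, {"slide": [0, 0, -0.02], "roll": 0}, {"slide": [0, 0, -0.02], "roll": 0}, {"slide": [0, 0, -0.02], "roll": 0}, {"slide": [0, 0, -0.02], "roll": 0}]'

```text
t: 48.68
eef_pos: [553.1, -86.9, 234.3]
tcp_rot: [-3.14, -0.0, 1.571]
ft_force: [-0.6, 0.1, -2.0]
opening: 0.355
grip_force: 30.0
```

```bash
sed 's/z>-6/z>174/;s/z<100/z<280/;s/(100-b)/(280-b)/;s/z>40/z>180/;s/z 100..-6/z 280../' xz.py > xzf.py; python3 xzf.py 553 -88; python3 look.py f1 553 -88 210
```

```text
x 493.0..613.0 /4, z 280..
        #+#        +++        
        ++#        +#++       
        #+###########+        
        #++#########++        
        +++#########++        
        +##########+++        
        ++##########+         
         #+#########+         
         ++#########+         
         ++#########+         
         +##########+         
         +##########+         
          +########           
          #########           
          ##########          
          +########           
          #########           
          ##########          
          +########           
          +#########          
          ++  #               
                              
                              
                              
                              
                              
                              
[553.2 -86.9 234.6] [-3.14  -0.     1.571] [-0.1  0.  -1.7] 0.353 29.97595761087723 48.725
y range z>40 [-104.2  -72.9]
```

View pics/f1.png

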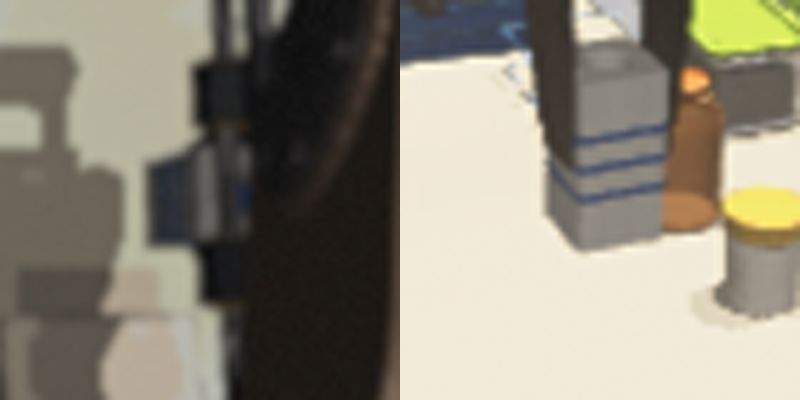

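The side half shows the adapter held upright and square between the fingers at about (610,150), with the mouth facing up at (610,60). Its underside is at about z=199, clear of everything. Handing in.

```bash
python3 -c "
from cell import env; print(env.job_done())"
```

```text
the job is handed in; nothing more can be done
None
```

I handed the job in at about 49 s with the adapter held upright and still, its underside about 20 cm above the worktop. The pin went 28 mm into the lower end, so I turned the adapter over and the deep pocket now faces up; I did not check it on the pin again afterwards.

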